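Pull a hob knob for washing

TASK

The red knob of the hotplate is greasy and must be washed. Without touching it with the fingers while it is on the hotplate, hook the puller's two rails under its flange and pull it straight up until it pops off, then stand it upright on the bare worktop, draw the puller out and set the puller down upright on the worktop. Then pick the red knob up with the fingers and put it into the small white bowl nearest the puller's place; leave the black knob on and do not knock the other things about.

Things in the scene. Friction and masses are not known exactly. Their poses are not given: they have to be found in the camera images.
- red_knob_mid (a point): Red-topped push-on knob, 46 mm high, 60 g; point on its axis half-way up (23 mm above its bottom), z up the axis. Foot 24 mm across, neck 17 mm across, black flange 40 mm across (28 to 32 mm above the bottom), red grip 34 mm across (32 to 46 mm). It starts on the hotplate's top face at the left or right place. Off it, it stands by itself on its foot.
- red_knob_flange (a point): Centre of the underside of the red knob's black flange, 28 mm above the knob's bottom; the puller's rails go under here, round the neck. Two sprung rollers hold the foot: pulling the knob up takes about 5 to 10 N over the first 5 mm, then it pops free.
- black_knob_mid (a point): Black-topped knob, otherwise the same as the red one (same point and axes); it sits at the other place, 130 mm away, and must stay on.
- hob_top (a point): Fixed grey countertop hotplate, 260 deep x 280 wide x 45 mm high, dark round plate on top. Middle of its top face; x to its back, y to its left. Knob axes: 92 mm in front of this point, 65 mm to either side. Each knob foot stands in a black collar 52 mm across, 13 mm high: 15 mm free height between collar and flange. The worktop in front of the hotplate is bare.
- puller_grip (a point): Puller: aluminium stirrup with blue handle, 150 g, 97 mm high, loose, upright on the worktop at the left. Point: middle of the handle, 69 mm above the puller's underside; z up, x out of the open mouth. Handle 18 mm thick (y) x 28 mm (x), from 46 to 92 mm above the underside, end cap 24 x 34 mm on top. Overall 56 mm wide (y), x from -29 to +31 mm.
- puller_foot (a point): Puller underside, straight below the handle; same axes. Two rails along x, 5 mm thick, 26 mm apart; lips at the mouth (x 25 to 31 mm) rise to 7 mm. Inner faces: side walls y = +-23 mm, back wall x = -24 mm, roof z = 40 mm. Handle over the knob's axis, the flange has 4 mm to spare to lips and wall. Slide in level towards +x, then lift; a hanging knob's foot is 23 mm below this point.
- bowl_floor (a point): Small white prep bowl, loose on the worktop at the left, behind the puller (a like bowl further back at the left edge is not meant): 115 mm across the rim, 50 mm high, flat inside over about 55 mm. Point: centre of the inner floor, 9 mm above its underside; z up.
- salt_shaker: Bystander: salt shaker, 44 mm across, 90 mm high, at the right; origin at its underside.
- mug: Bystander: cream mug, 78 x 109 x 101 mm, at the far right; origin at its underside.
- tumbler: Bystander: glass tumbler, 81 mm across, 91 mm high, left of the hotplate (not the one further back); origin at its underside.
- pepper_mill: Bystander: dark wooden pepper mill, 58 mm across, 170 mm high, at the far left; origin at its underside.

How it is judged (in metres and radians):
On the way, in this order (a step that is already met when the one before it is completed fails the run):
1. the red knob is off its place and hangs upright in the puller, at least 20 mm above where it sat, untouched by the fingers (z of red_knob_mid in the frame of hob_top above 0.043 m and contact force between puller and red_knob above 0.1 N and contact force between the fingers and red_knob below 0.05 N and angle between red_knob_mid's own z axis and vertical below 0.4 rad), for 0.1 s.
2. the red knob stands upright on the bare worktop, and the puller, drawn out and let go, stands upright on the worktop (height (world z) of red_knob_mid below 0.028 m and angle between each of red_knob_mid, puller_grip's own z axis and vertical below 0.15 rad and contact force between each of puller, the fingers and red_knob below 0.05 N and contact force between the fingers and puller below 0.05 N and horizontal distance between red_knob_mid and puller_grip above 0.045 m and height (world z) of puller_grip below 0.075 m), for 0.1 s.
3. the red knob is lifted with the fingers, not with the puller (height (world z) of red_knob_mid above 0.05 m and contact force between the fingers and red_knob above 0.2 N and contact force between puller and red_knob below 0.05 N), for 0.1 s.
At the end, for the whole second after the job is handed in: The red knob rests in the bowl (its middle within 40 mm of the bowl's axis and less than 40 mm above the bowl's inner floor, still), the bowl stands level on the worktop, the puller stands upright and still on the worktop, and the black knob is still pushed on (horizontal distance between red_knob_mid and bowl_floor below 0.04 m and z of red_knob_mid in the frame of bowl_floor below 0.04 m and contact force between red_knob and bowl above 0.1 N and linear speed of each of red_knob, puller below 0.03 m/s and angle between each of bowl_floor, puller_grip's own z axis and vertical below 0.15 rad and height (world z) of bowl_floor below 0.02 m and height (world z) of puller_grip below 0.075 m and z of black_knob_mid in the frame of hob_top below 0.03 m); the robot touches nothing.
It fails at once if the fingers touch the red knob while it is on the hotplate (contact force between the fingers and red_knob above 0.5 N and horizontal distance between red_knob_mid and hob_top below 0.13 m and z of red_knob_mid in the frame of hob_top between 0 and 0.043 m).
It fails at once if the black knob is pulled off its place (moved over 10 mm) (distance of black_knob_mid from where it was at the start of the episode above 0.01 m).
It fails at once if a bystander (salt shaker, mug, tumbler, pepper mill) is knocked over or moved more than 40 mm (distance of any of salt_shaker, mug, tumbler, pepper_mill from where it was at the start of the episode above 0.04 m or angle between any of salt_shaker, mug, tumbler, pepper_mill's own z axis and vertical above 0.5 rad).
It also fails if it takes over 66 s, if anything falls off the work surface, if the arm or the gripper's body presses on something with over 40 N, if the wrist force passes 120 N, or if a joint passes its speed limit or range.

ROBOT

A 6-joint arm with a two-finger parallel gripper is mounted at the origin on a cart in front of the work surface, level with it; the furniture and walls round the work are solid. World frame = base frame: x ahead of the robot, y to its left, z up, the work surface at z = 0. Lengths are in mm, angles in rad, forces in N, time in s.
With the tool pointing down it reaches from about 275 to 1000 mm from the base axis. Payload 8.4 kg.
Tool frame: the origin (TCP) lies on the mounting face of the last link; the fingertips stand 173 mm ahead of it and the grasp point (between the pads) lies 155 mm ahead of it; z points along the fingers, y is the direction in which the jaws open and shut (so a half turn about z gives the same grasp; the last joint's range is limited). The gripper opens to 85 mm and grips with 20 to 120 N. Pads are 22 mm wide; open, the fingers measure 114 mm over their backs; the gripper's body (76 mm by 85 mm) begins 54 mm behind the grasp point. The pads swing forward as they close: fully open they stand 13 mm farther back than shut.
Start: joints at [1.126, 0.353, 1.633, -0, 1.155, -0.002], TCP at [267.794, 564.726, 404.681] pointing down, gripper open.
Joint ranges: [-2.63, 2.63], [-0.92, 2.1], [0.06, 2.66], [-1.3, 4.44], [0, 2.69], [-3.02, 3.02]. Speed limits (rad/s): [2.22, 2.22, 2.79, 3.14, 3.14, 3.14].

INTERFACE

Orientations are given as [roll, pitch, yaw] about the fixed x, y, z axes, in that order (R = Rz(yaw) Ry(pitch) Rx(roll)).
In Python, from rig import readout, imaging, ticket gives the robot as it stands.
- The arm moves only by the tool step_arm, never from a script. Its argument "deltas" is a list of rows, each an object with "translation": the shift along the tool's x, y, z in cm, a list of three; "rot": the turn, a rotation vector about the tool's x, y, z in rad, a list of three. In form: [{"translation": [x, y, z], "rot": [rx, ry, rz]}, ...]. A call has 1 to 8 rows; each row is the pose to reach, as a shift and turn from the pose commanded when the call began, along the tool's axes at that moment; what a row does not reach only later rows make up. A row lasts 1/8 s, in which the tool goes at most 62.5 mm and 10.7 degrees, less where a joint would pass 70% of its speed; a pose out of reach is approached as far as the arm can. A call with a gripper value outside its range is refused whole. "grip" is the closure in counts, from 0 (fully open) to 255 (shut), set as the call begins (left out, the last holds). The fingers move at their own pace and stop on an object; "squeeze" is the grip in N (left out, the last holds). Time passes only in rows, so rows that repeat a pose let the fingers close. It gives the time, the measured TCP pose, the force and the opening at its end, in the units of the state.
- readout.sense(): the state, without advancing time (a new reading comes with each control period).
- imaging.grab_frame(name): name is "scene" or "top"; returns a dict with "image" (384x512x3 uint8, red, green, blue), "camera_matrix" (3x3 intrinsics, pixels), "k1" (the pictures are not rectified: a ray, as slopes to the right and down, at radius r is drawn at 1 + k1 r^2 times it, then the intrinsics apply), "world_to_cam" (4x4, takes a point from world to camera coordinates). Camera axes: x right, y up, looking along -z (the intrinsics and any distortion apply to the point x, -y, -z); pixel columns grow to the right and rows downward; lengths in mm; the calibration is good to about 2 mm. A picture is of the moment at which its call begins. There is no depth.
- ticket.sign_off(): hands the job in, once; it reports no verdict.
The state is a dict: "clock": time; "qpos": joint angles; "qvel": joint speeds; "joint_efforts": joint torques, N m; "eef_pos": TCP position; "tcp_rot": TCP orientation; "contact_force": force on the tool from outside, world axes, zero at the start; "wrist_torque": the same for the moment, N m; "opening": opening from 0.0 (shut) to 1.0 (fully open).
Only numpy, scipy, OpenCV 4.12 (cv2) and the standard library are available. Lean on these libraries where they do the work, as an engineer would, in place of code of your own. Each camera call takes 0.05 s, during which the arm holds its last target.

## Working session

There is one attempt and no reset: what is moved stays moved. The work goes in short steps, Python scripts to look and compute and a tool call to move; the robot and the scene stay as the last step left them, time stands still between calls to the robot, and variables do not carry over. Pictures are saved under pics/ and viewed, and the job is handed in when it is done.

Besides the shell and the picture viewer there is one more tool, called as name([rows], argument=value, ...), one row to a line, values as JSON. step_arm: Moves the arm, as the interface text tells. Its arguments: {"type":"object","properties":{"deltas":{"type":"array","items":{"type":"object","properties":{"translation":{"type":"array","items":{"type":"number"}},"rot":{"type":"array","items":{"type":"number"}}}}},"grip":{"type":"number"},"squeeze":{"type":"number"}},"required":["deltas"]}

```bash
ls; mkdir -p pics
cat > h.py <<'E'
import numpy as np, cv2
from rig import readout, imaging, ticket
def grab(n,f):
    d=imaging.grab_frame(n); np.savez('pics/'+f+'.npz',**{k:np.array(v) for k,v in d.items()})
    cv2.imwrite('pics/'+f+'.png',d['image'][:,:,::-1]); return d
def load(f): return dict(np.load('pics/'+f+'.npz'))
def crop(f,x0,y0,x1,y1,s):
    im=load(f)['image'][y0:y1,x0:x1,::-1]; cv2.imwrite('pics/%s_c%d_%d.png'%(f,x0,y0),cv2.resize(im,None,fx=s,fy=s,interpolation=cv2.INTER_CUBIC))
def ray(d,u,v):
    K=d['camera_matrix']; a=np.array([(u-K[0,2])/K[0,0],(v-K[1,2])/K[1,1]]); s=a.copy()
    for _ in range(30): s=a/(1+float(d['k1'])*(s@s))
    T=d['world_to_cam']; R=T[:3,:3]; o=-R.T@T[:3,3]
    r=R.T@np.array([s[0],-s[1],-1]); return o,r/np.linalg.norm(r)
def atz(d,u,v,z):
    o,r=ray(d,u,v); return o+r*(z-o[2])/r[2]
def proj(d,p):
    T=d['world_to_cam']; c=T[:3,:3]@np.array(p,float)+T[:3,3]; s=np.array([c[0],-c[1]])/-c[2]
    s=s*(1+float(d['k1'])*(s@s)); K=d['camera_matrix']; return np.array([K[0,0]*s[0]+K[0,2],K[1,1]*s[1]+K[1,2]])
def tri(*obs):
    A=np.zeros((3,3));b=np.zeros(3)
    for d,u,v in obs:
        o,r=ray(d,u,v); P=np.eye(3)-np.outer(r,r); A+=P;b+=P@o
    p=np.linalg.solve(A,b)
    return p,[np.linalg.norm((np.eye(3)-np.outer(r,r))@(p-o)) for o,r in [ray(*q) for q in obs]]
E
python3 - <<'E'
from h import *
np.set_printoptions(suppress=True,precision=3)
print(readout.sense())
for n in ('scene','top'):
    d=grab(n,n+'0'); print(n,d['camera_matrix'],d['k1'],d['world_to_cam'])
E
```

```text
pics
{'clock': 0.0, 'qpos': array([ 1.126,  0.354,  1.634,  0.   ,  1.155, -0.002]), 'qvel': array([-0.001, -0.002, -0.   , -0.001,  0.   , -0.   ]), 'joint_efforts': array([ -0.001, -60.524, -34.208,   0.   ,   0.009,   0.   ]), 'eef_pos': array([267.688, 564.506, 403.949]), 'tcp_rot': array([-3.14 , -0.   ,  2.699]), 'contact_force': array([-1.276, -0.4  , -0.29 ]), 'wrist_torque': array([0.015, 0.018, 0.002]), 'opening': 0.999248381207968}
scene [[386.743   0.    247.681]
 [  0.    386.743 194.299]
 [  0.      0.      1.   ]] -0.11287109806079991 [[    0.838    -0.545     0.006  -476.109]
 [    0.412     0.641     0.647  -317.35 ]
 [   -0.357    -0.54      0.762 -1197.365]
 [    0.        0.        0.        1.   ]]
top [[455.193   0.    254.077]
 [  0.    455.193 191.642]
 [  0.      0.      1.   ]] 0.032518384288993646 [[    0.023    -1.        0.011     2.6  ]
 [    0.993     0.024     0.119  -571.669]
 [   -0.119     0.008     0.993 -1638.17 ]
 [    0.        0.        0.        1.   ]]
```

View pics/scene0.png

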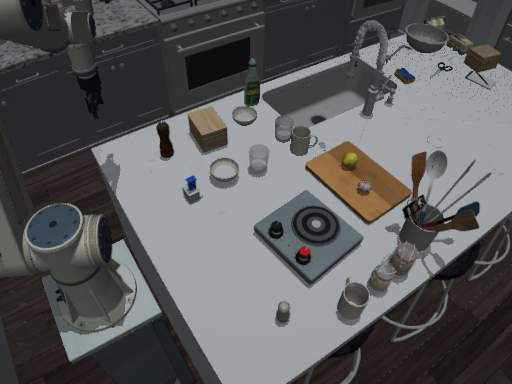

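View pics/top0.png

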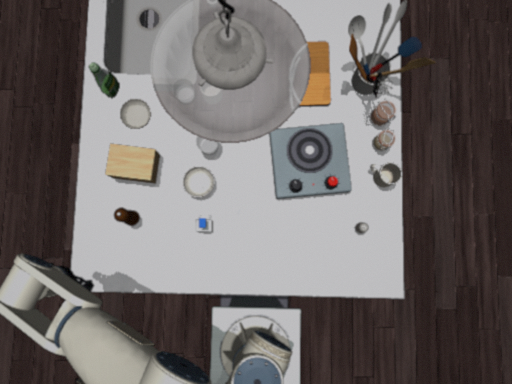

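The scene view shows the puller at (192,187), the bowl at (224,170), the red knob at (304,255) and the black knob at (277,228). In the top view they are at (204,224), (199,182), (332,182) and (296,185). I'll enlarge both pictures.

```bash
python3 - <<'E'
from h import *
crop('scene0',170,140,260,210,8);crop('scene0',240,185,370,285,6)
crop('top0',170,155,240,245,6);crop('top0',262,115,362,205,7)
E
ls pics
```

```text
scene0.npz
scene0.png
scene0_c170_140.png
scene0_c240_185.png
top0.npz
top0.png
top0_c170_155.png
top0_c262_115.png
```

View pics/scene0_c170_140.png

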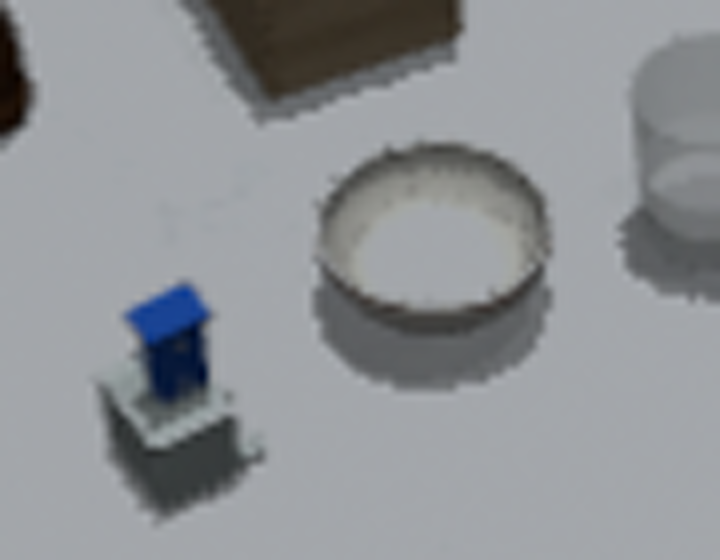

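View pics/scene0_c240_185.png

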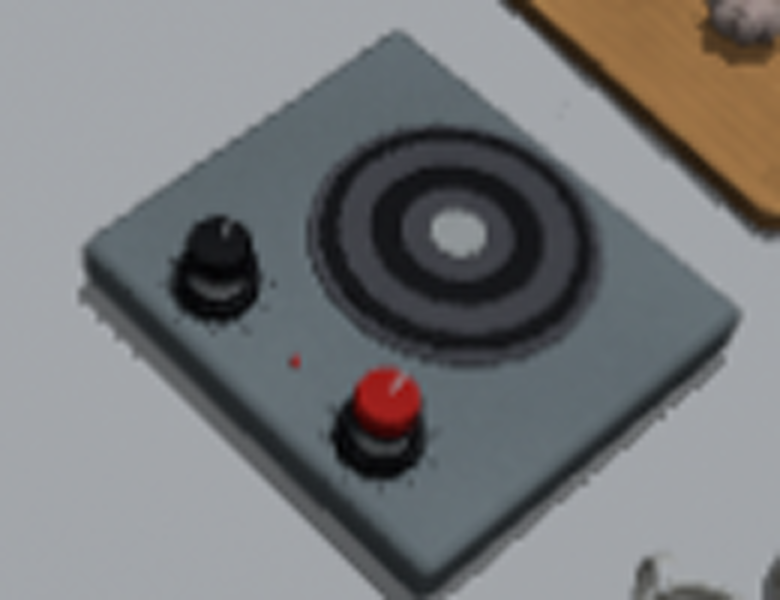

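View pics/top0_c170_155.png

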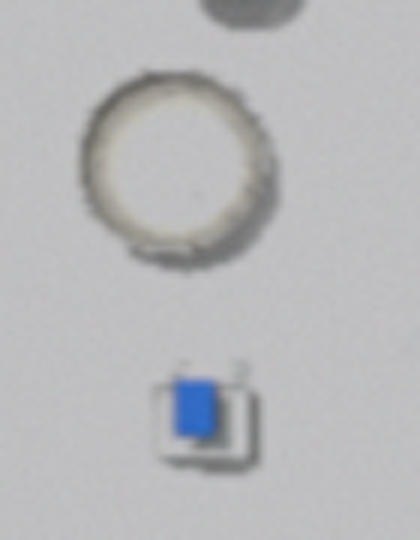

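View pics/top0_c262_115.png

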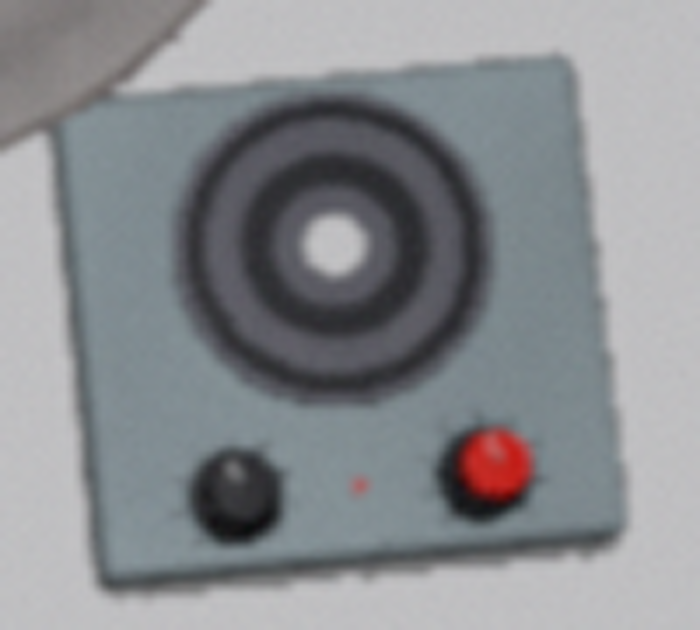

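Run:
```python
from h import *
np.set_printoptions(suppress=True,precision=1)
S=load('scene0');T=load('top0')
print('cams',ray(S,250,190)[0],ray(T,250,190)[0])
def cs(c,x0,y0,s): return ((c[0]+.5)/s-.5+x0,(c[1]+.5)/s-.5+y0)
s1=lambda *c:(S,)+cs(c,170,140,8); s2=lambda *c:(S,)+cs(c,240,185,6)
t1=lambda *c:(T,)+cs(c,170,155,6); t2=lambda *c:(T,)+cs(c,262,115,7)
for n,a,b in [('cap z97',s1(168,316),t1(195,408)),('redtop z91',s2(388,396),t2(496,464)),('blacktop z91',s2(219,240),t2(237,488)),
 ('bowl rim z50',s1(434,235),t1(175,164)),('plate centre z45',s2(459,233),t2(335,243)),('dot z45',s2(295,361),t2(361,485)),
 ('hob FL corner',s2(90,245),t2(105,580)),('hob FR',s2(428,575),t2(620,535)),('hob BR',s2(738,315),t2(570,62))]:
    p,r=tri(a,b); print(n,p,np.array(r))
# yaw of hob
from math import atan2,degrees
def L(a,b,z):
    A=atz(*a,z);B=atz(*b,z);return A,B,np.linalg.norm(A-B),degrees(atan2(-(B-A)[0],(B-A)[1])) 
print('front top', L(t2(620,535),t2(105,580),45))
print('knobs top', L(t2(496,464),t2(237,488),91)); print('knobs scene',L(s2(388,396),s2(219,240),91))
print('cap corners',[atz(*t1(*c),97) for c in [(174,380),(216,380),(216,437),(174,437)]])
print('cap corners s',[atz(*s1(*c),97) for c in [(125,318),(185,285),(212,317),(152,345)]])
print('rail tips',[atz(*t1(*c),5) for c in [(182,366),(241,366)]])
```

```text
cams [ 102.3 -702.9 1121. ] [ 372.5   29.7 1694.3]
cap z97 [450.  196.4  94.4] [0.7 0.7]
redtop z91 [ 609.5 -261.7   89. ] [0.8 0.8]
blacktop z91 [ 594.7 -130.4   86.5] [0.4 0.4]
bowl rim z50 [600.8 219.3  42.5] [0.7 0.7]
plate centre z45 [ 729.5 -183.    53.3] [1.3 1.3]
dot z45 [ 602.1 -198.4   47.1] [1.8 1.8]
hob FL corner [551.9 -67.   39.9] [0.5 0.5]
hob FR [ 582.5 -336.9   38.2] [0.9 0.9]
hob BR [ 833.3 -308.7   41.4] [1.2 1.2]
front top (array([ 580.9, -334.9,   45. ]), array([550.9, -66.5,  45. ]), np.float64(270.0367556789357), 6.384261070640201)
knobs top (array([ 610. , -261.7,   91. ]), array([ 594.5, -130.1,   91. ]), np.float64(132.52039342660373), 6.705439871932078)
knobs scene (array([ 607.8, -262.2,   91. ]), array([ 592.2, -132.7,   91. ]), np.float64(130.41600758335318), 6.853274314964989)
cap corners [array([466.6, 208.7,  97. ]), array([467.1, 184.2,  97. ]), array([434., 183.,  97.]), array([433.4, 207.4,  97. ])]
cap corners s [array([431.5, 203.8,  97. ]), array([463.8, 207.1,  97. ]), array([464.8, 183. ,  97. ]), array([434.2, 182.6,  97. ])]
rail tips [array([480.8, 214.4,   5. ]), array([481.6, 178. ,   5. ])]
```

```bash
cat >> h.py <<'E'
from scipy.spatial.transform import Rotation as Ro
def plan(pos,yaw,quiet=False):
    s=readout.sense(); R=Ro.from_euler('xyz',s['tcp_rot']); Rt=Ro.from_euler('xyz',[np.pi,0,yaw])
    t=R.inv().apply(np.array(pos)-s['eef_pos'])/10; r=(R.inv()*Rt).as_rotvec()
    print('clock %.2f'%s['clock'],'pos',s['eef_pos'].round(2),'rot',s['tcp_rot'].round(4),'F',s['contact_force'].round(2),'q',s['qpos'].round(2))
    print('T',t.round(3),'R',r.round(4))
E
python3 -c "
from h import *
plan([449,196,330],np.pi+.035)"
```

```text
clock 0.10 pos [267.71 564.52 404.06] rot [-3.1403 -0.      2.6988] F [-0.31  0.04 -0.19] q [ 1.13  0.35  1.63  0.    1.16 -0.  ]
T [-32.171 -25.52    7.437] R [-1.200e-03 -3.000e-04 -4.778e-01]
```

step_arm([
  {"translation":[-6,-5,1.2],"rot":[0,0,-0.1]},
  {"translation":[-11,-9,2.4],"rot":[0,0,-0.2]},
  {"translation":[-16,-13,3.6],"rot":[0,0,-0.3]},
  {"translation":[-21,-17,4.8],"rot":[0,0,-0.4]},
  {"translation":[-26,-21,6],"rot":[0,0,-0.478]},
  {"translation":[-30,-24,7],"rot":[0,0,-0.478]},
  {"translation":[-32.2,-25.5,7.5],"rot":[0,0,-0.478]},
  {"translation":[-32.2,-25.5,7.5],"rot":[0,0,-0.478]},
], grip=0, squeeze=60)

```text
clock: 1.1
eef_pos: [450.2, 194.1, 329.0]
tcp_rot: [-3.141, -0.001, -3.11]
contact_force: [-0.4, 1.4, 0.6]
opening: 1.002
```

```bash
python3 -c "
from h import *
plan([449,196,227],np.pi+.035)
grab('scene','scene1');grab('top','top1');crop('scene1',140,110,260,210,6)"
```

```text
clock 1.10 pos [450.16 194.09 328.96] rot [-3.1407e+00 -1.2000e-03 -3.1101e+00] F [-0.44  1.39  0.61] q [ 0.4   0.24  1.99 -0.    0.92 -1.2 ]
T [ 0.097  0.203 10.196] R [-0.0008 -0.0012 -0.0035]
```

View pics/scene1_c140_110.png

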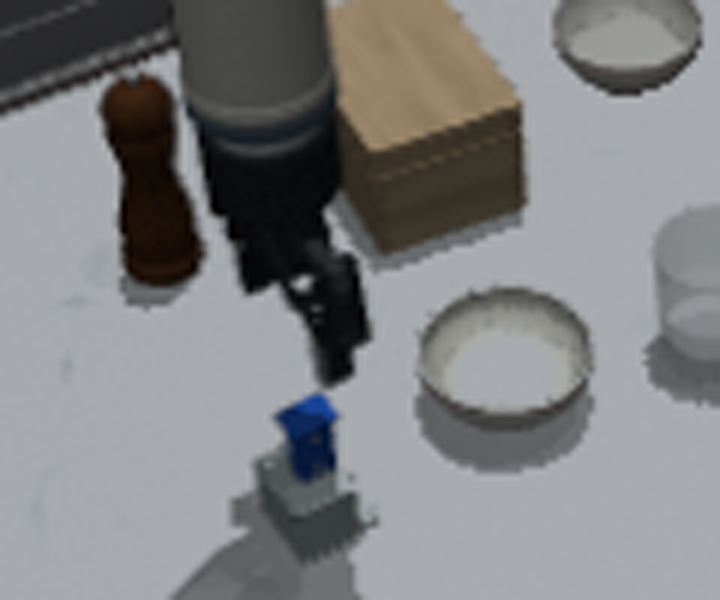

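View pics/top1.png

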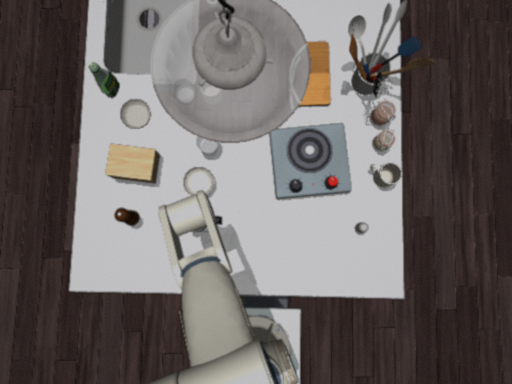

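The gripper stands above the blue cap, which shows at about (191,179) in the scene picture. The top view is blocked by the arm. I'll descend and close.

step_arm([
  {"translation":[0.1,0.1,3],"rot":[0,0,0]},
  {"translation":[0.1,0.2,6],"rot":[0,0,0]},
  {"translation":[0.1,0.2,9],"rot":[0,0,0]},
  {"translation":[0.1,0.2,10.2],"rot":[0,0,0]},
  {"translation":[0.1,0.2,10.2],"rot":[0,0,0]},
  {"translation":[0.1,0.2,10.2],"rot":[0,0,0]},
])

```text
clock: 1.95
eef_pos: [448.8, 198.8, 228.7]
tcp_rot: [3.141, 0.001, -3.106]
contact_force: [0.1, 0.1, 0.2]
opening: 0.999
```

step_arm([
  {"translation":[0,0,0],"rot":[0,0,0]},
  {"translation":[0,0,0],"rot":[0,0,0]},
  {"translation":[0,0,0],"rot":[0,0,0]},
  {"translation":[0,0,0],"rot":[0,0,0]},
  {"translation":[0,0,0],"rot":[0,0,0]},
  {"translation":[0,0,0],"rot":[0,0,0]},
], grip=255, squeeze=60)

```text
clock: 2.7
eef_pos: [448.5, 198.3, 227.9]
tcp_rot: [3.142, 0.0, -3.106]
contact_force: [-0.8, -1.1, 6.0]
opening: 0.227
```

```bash
python3 -c "
from h import *
plan([449,196,227],np.pi+.035)
grab('scene','scene2');crop('scene2',140,110,260,210,6)"
```

```text
clock 2.70 pos [448.51 198.29 227.88] rot [ 3.1416e+00  2.0000e-04 -3.1064e+00] F [-0.77 -1.06  5.95] q [ 0.41  0.4   2.05 -0.    0.69 -1.19]
T [-0.041 -0.23   0.088] R [0.     0.0002 0.0002]
```

View pics/scene2_c140_110.png

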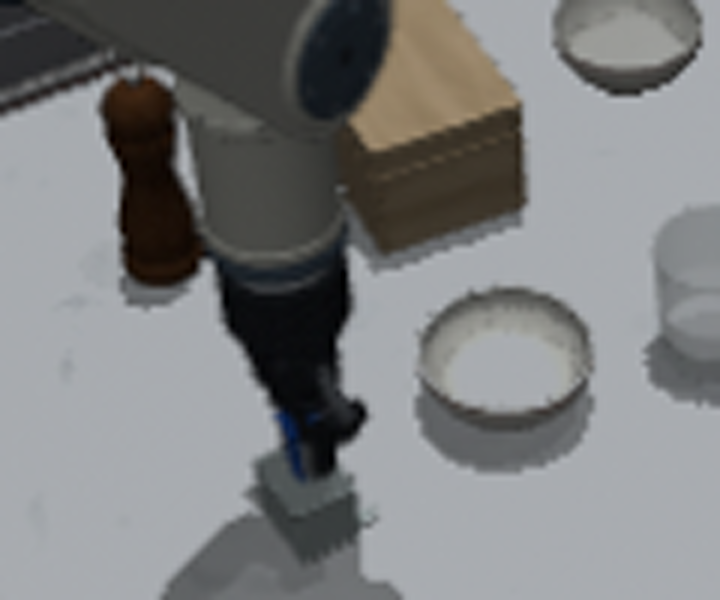

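The handle is gripped: the opening of 0.227 is about 19 mm and the puller stands in the jaws at (193,182). I'll lift it and carry it to a standoff in front of the red knob.

```bash
python3 -c "
from h import *
plan([527.5,-271.2,340],np.pi+.115)"
```

```text
clock 2.75 pos [448.5  198.29 227.88] rot [ 3.1416e+00  2.0000e-04 -3.1064e+00] F [-0.45 -2.1   5.2 ] q [ 0.41  0.4   2.05 -0.    0.69 -1.19]
T [ -6.247 -47.197 -11.212] R [ 0.      0.0002 -0.0798]
```

step_arm([
  {"translation":[0,0,-3],"rot":[0,0,0]},
  {"translation":[0,0,-6],"rot":[0,0,0]},
  {"translation":[0,0,-9],"rot":[0,0,0]},
  {"translation":[0,-2,-11.2],"rot":[0,0,0]},
  {"translation":[-0.7,-7,-11.2],"rot":[0,0,0]},
  {"translation":[-1.4,-12,-11.2],"rot":[0,0,-0.02]},
  {"translation":[-2,-17,-11.2],"rot":[0,0,-0.04]},
  {"translation":[-2.7,-22,-11.2],"rot":[0,0,-0.06]},
])

```text
clock: 3.75
eef_pos: [483.0, -22.1, 339.5]
tcp_rot: [3.141, -0.0, -3.046]
contact_force: [1.2, -0.1, -1.6]
opening: 0.225
```

step_arm([
  {"translation":[-0.5,-5,0],"rot":[0,0,-0.02]},
  {"translation":[-1.1,-10,0],"rot":[0,0,-0.02]},
  {"translation":[-2,-15,0],"rot":[0,0,-0.02]},
  {"translation":[-2.5,-20,0],"rot":[0,0,-0.02]},
  {"translation":[-3,-23,0],"rot":[0,0,-0.02]},
  {"translation":[-3.2,-24.6,0],"rot":[0,0,-0.02]},
  {"translation":[-3.2,-24.6,0],"rot":[0,0,-0.02]},
  {"translation":[-3.2,-24.6,0],"rot":[0,0,-0.02]},
])

```text
clock: 4.75
eef_pos: [538.1, -261.3, 339.4]
tcp_rot: [3.141, -0.001, -3.026]
contact_force: [0.1, 0.4, -1.3]
opening: 0.227
```

```bash
python3 -c "
from h import *
plan([527.5,-271.2,290],np.pi+.115)
grab('scene','scene3');grab('top','top3');crop('scene3',240,185,370,285,6);crop('top3',262,115,362,205,7)"
```

```text
clock 4.75 pos [ 538.07 -261.33  339.39] rot [ 3.1407e+00 -8.0000e-04 -3.0259e+00] F [ 0.14  0.37 -1.33] q [-0.45  0.38  1.75  0.    1.01 -2.14]
T [ 1.16  -0.863  4.939] R [ 0.0009 -0.0008  0.0007]
```

View pics/scene3_c240_185.png

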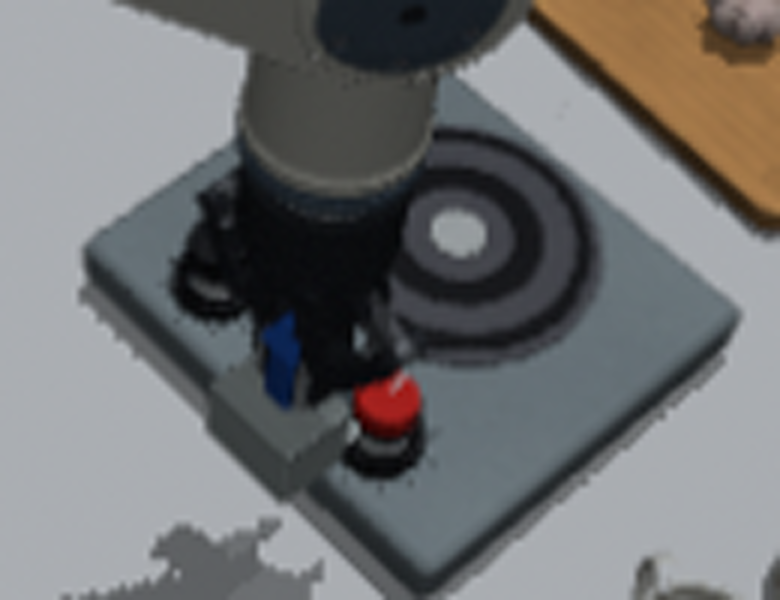

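View pics/top3_c262_115.png

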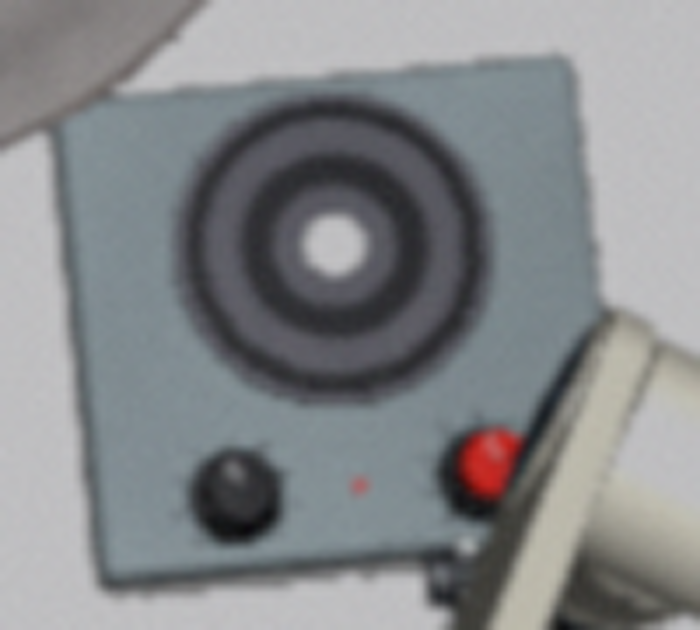

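The puller hangs in front of the red knob, which shows at (304,252) in the scene picture. The arm covers the puller in the top view. I'll step to the standoff and lower to slide height.

step_arm([
  {"translation":[1.2,-0.9,0],"rot":[0,0,0]},
  {"translation":[1.2,-0.9,2],"rot":[0,0,0]},
  {"translation":[1.2,-0.9,4],"rot":[0,0,0]},
  {"translation":[1.2,-0.9,4.9],"rot":[0,0,0]},
  {"translation":[1.2,-0.9,4.9],"rot":[0,0,0]},
  {"translation":[1.2,-0.9,4.9],"rot":[0,0,0]},
])

```text
clock: 5.6
eef_pos: [527.7, -273.0, 291.4]
tcp_rot: [-3.141, 0.001, -3.026]
contact_force: [0.0, 0.4, -1.4]
opening: 0.226
```

```bash
python3 -c "
from h import *
plan([527.5,-271.2,290],np.pi+.115)
grab('scene','scene4');grab('top','top4');crop('scene4',250,205,330,285,9);crop('top4',262,115,362,205,7)"
```

```text
clock 5.60 pos [ 527.66 -272.97  291.41] rot [-3.1410e+00  8.0000e-04 -3.0263e+00] F [ 0.05  0.43 -1.42] q [-0.48  0.43  1.8  -0.    0.91 -2.17]
T [-0.004  0.178  0.141] R [-0.0006  0.0008  0.0003]
```

View pics/scene4_c250_205.png

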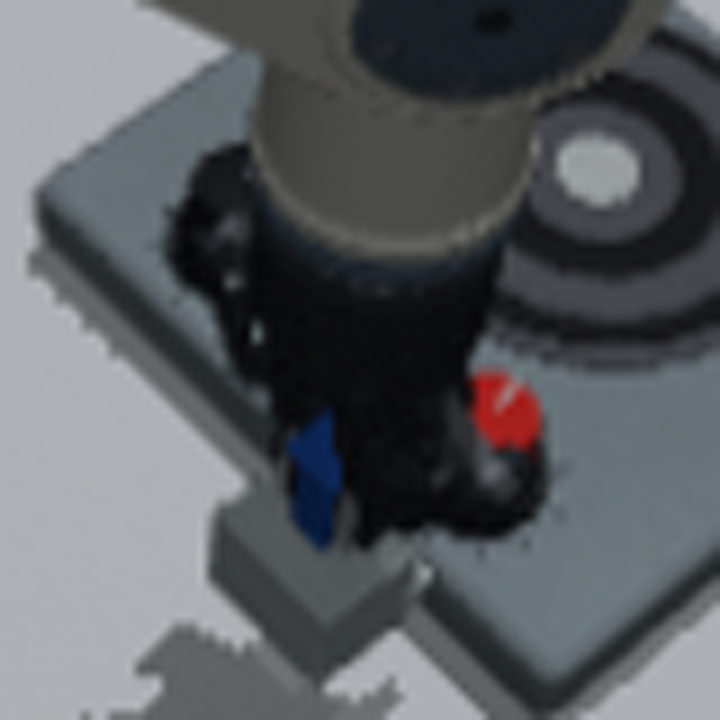

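View pics/top4_c262_115.png

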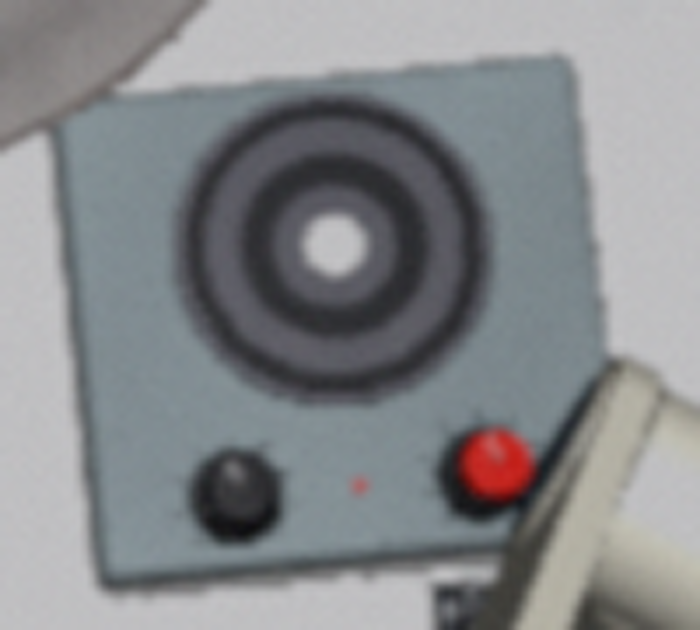

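Run:
```python
from h import *
S=load('scene4');np.set_printoptions(suppress=True,precision=1)
s=readout.sense(); tcp=s['eef_pos']; yaw=s['tcp_rot'][2]+np.pi
u=np.array([np.cos(yaw),np.sin(yaw),0]); w=np.array([-np.sin(yaw),np.cos(yaw),0])
O=tcp+1.5*u-[0,0,228]
C=lambda p:((p-[250,205])+.5)*9-.5
for n,q in dict(BRt=(-29,-28,46),BLt=(-29,28,46),BRb=(-29,-28,0),FRt0=(24,-28,46),liptip=(31,-18,7),liptip2=(31,-13,7), capBL=(-17,12,97),capBR=(-17,-12,97)).items():
    print(n,C(proj(S,O+q[0]*u+q[1]*w+[0,0,q[2]])))
for k in [(608.5,-262),(609.5,-261.7)]:
  print('red top',C(proj(S,[*k,91])),[ (C(proj(S,[k[0]+17*np.cos(a),k[1]+17*np.sin(a),91]))) for a in np.arange(0,6.28,np.pi/2)])
im=cv2.resize(S['image'][205:285,250:330,::-1],None,fx=9,fy=9,interpolation=cv2.INTER_CUBIC)
def ln(a,b,c=(0,255,255)): cv2.line(im,*[tuple(int(round(x)) for x in C(proj(S,O+q[0]*u+q[1]*w+[0,0,q[2]]))) for q in (a,b)],c,1)
for z in (0,46):
  ln((-29,-28,z),(-29,28,z));ln((-29,-28,z),(24,-28,z));ln((24,-28,z),(24,28,z))
ln((-29,-28,0),(-29,-28,46));ln((-29,28,0),(-29,28,46));ln((24,-28,0),(31,-28,0))
def circ(k,r,z,c):
  pts=np.array([C(proj(S,[k[0]+r*np.cos(a),k[1]+r*np.sin(a),z])) for a in np.arange(0,6.3,.1)]).round().astype(int); cv2.polylines(im,[pts],True,c,1)
k=(608.5,-262)
circ(k,17,91,(0,255,0));circ(k,20,75,(255,255,0));circ(k,26,58,(255,0,255))
cv2.imwrite('pics/ov4.png',im)
```

```text
BRt [327.6 623.4]
BLt [213.  508.8]
BRb [316.1 689.6]
FRt0 [443.7 532.9]
liptip [425.4 559.5]
liptip2 [415.3 549.7]
capBL [283.1 440.2]
capBR [334.2 489.9]
red top [493.5 412.9] [array([531.7, 390.2]), array([463.5, 378.2]), array([455. , 435.7]), array([524., 448.])]
red top [495.2 410.9] [array([533.4, 388.2]), array([465.2, 376.3]), array([456.7, 433.8]), array([525.7, 446. ])]
```

View pics/ov4.png

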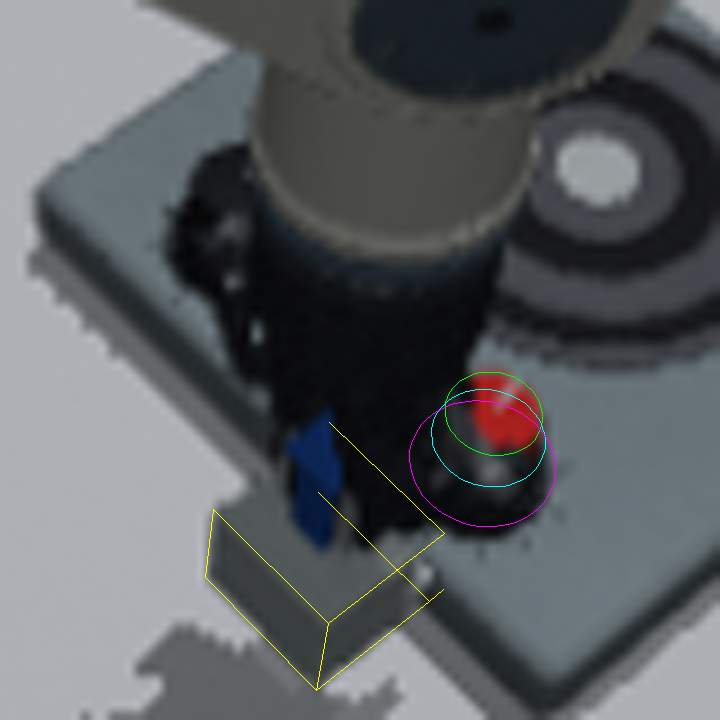

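```bash
cat > ov.py <<'E'
from h import *
import sys
def ov(f,x0,y0,w,h,s,k,out):
    S=load(f); im=cv2.resize(S['image'][y0:y0+h,x0:x0+w,::-1],None,fx=s,fy=s,interpolation=cv2.INTER_CUBIC)
    C=lambda p:((p-[x0,y0])+.5)*s-.5
    for r,z,c in [(17,91,(0,255,0)),(20,77,(255,255,0)),(26,58,(255,0,255)),(26,45,(255,0,255))]:
        pts=np.array([C(proj(S,[k[0]+r*np.cos(a),k[1]+r*np.sin(a),z])) for a in np.arange(0,6.3,.1)]).round().astype(int); cv2.polylines(im,[pts],True,c,1)
    return im
k=(608.5,-262); b=(k[0]-130*np.sin(.115),k[1]+130*np.cos(.115))
a=[ov('scene0',290,235,32,32,12,k,''),ov('scene0',262,208,32,32,12,b,'')]
c=[ov('top0',318,168,32,32,12,k,''),ov('top0',280,170,32,32,12,b,'')]
im=np.vstack([np.hstack(a),np.hstack(c)]); im=cv2.resize(im,(600,600)); cv2.imwrite('pics/ovk.png',im)
E
python3 ov.py
```

```text
(no output)
```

View pics/ovk.png

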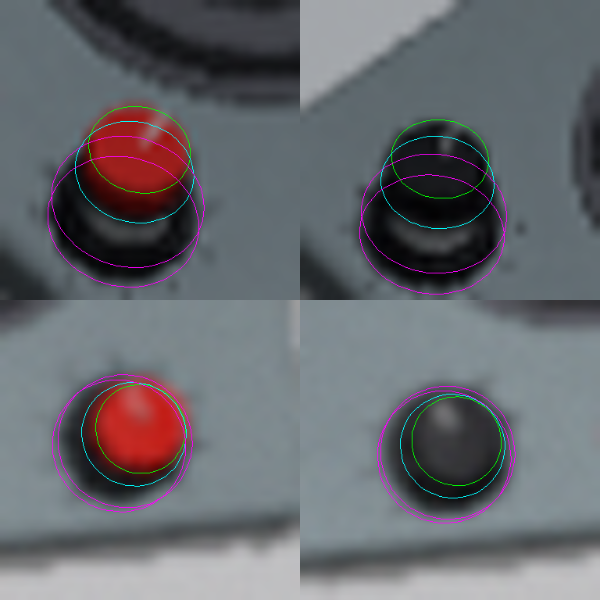

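The overlays agree with the pictures to about half a pixel. The knob axis comes out at (610,-262), and the puller matches its FK prediction. I'll correct sideways first, then slide in slowly.

```bash
python3 -c "
from h import *
plan([608.5,-262.2,290],np.pi+.115)"
```

```text
clock 5.70 pos [ 527.75 -272.91  291.5 ] rot [-3.1408e+00  1.1000e-03 -3.0263e+00] F [ 0.8   1.01 -1.2 ] q [-0.48  0.43  1.8  -0.    0.91 -2.17]
T [-8.145  0.135  0.159] R [-0.0008  0.0011  0.0003]
```

step_arm([
  {"translation":[0,0.15,0.15],"rot":[0,0,0]},
  {"translation":[-0.6,0.15,0.15],"rot":[0,0,0]},
  {"translation":[-1.2,0.15,0.15],"rot":[0,0,0]},
  {"translation":[-1.8,0.15,0.15],"rot":[0,0,0]},
  {"translation":[-2.4,0.15,0.15],"rot":[0,0,0]},
  {"translation":[-2.4,0.15,0.15],"rot":[0,0,0]},
])

```text
clock: 6.45
eef_pos: [551.7, -268.4, 289.1]
tcp_rot: [-3.142, 0.0, -3.026]
contact_force: [-0.3, -0.3, -1.2]
opening: 0.227
```

```bash
python3 -c "
from h import *
plan([608.5,-262.2,290],np.pi+.115)
grab('scene','scene5');crop('scene5',250,205,330,285,9)"
```

```text
clock 6.45 pos [ 551.65 -268.41  289.11] rot [-3.1416e+00  1.0000e-04 -3.0260e+00] F [-0.35 -0.35 -1.22] q [-0.46  0.46  1.75  0.    0.93 -2.14]
T [-5.718 -0.038 -0.088] R [-0.      0.0001  0.0005]
```

View pics/scene5_c250_205.png

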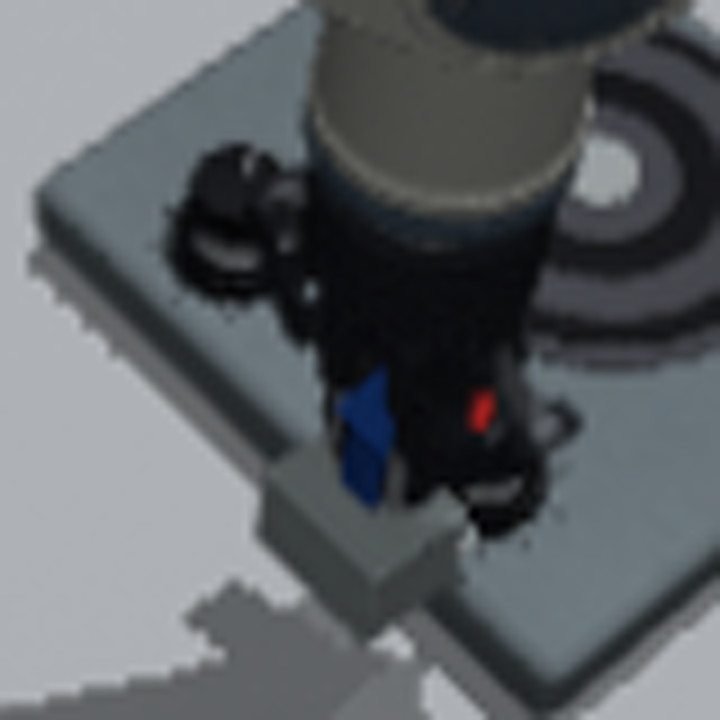

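The stirrup is level over the hob edge and lined up with the knob, whose neck shows at (305,259). I'll slide on.

step_arm([
  {"translation":[-0.4,0,-0.09],"rot":[0,0,0]},
  {"translation":[-0.8,0,-0.09],"rot":[0,0,0]},
  {"translation":[-1.2,0,-0.09],"rot":[0,0,0]},
  {"translation":[-1.6,0,-0.09],"rot":[0,0,0]},
  {"translation":[-2,0,-0.09],"rot":[0,0,0]},
  {"translation":[-2.4,0,-0.09],"rot":[0,0,0]},
  {"translation":[-2.8,0,-0.09],"rot":[0,0,0]},
  {"translation":[-2.8,0,-0.09],"rot":[0,0,0]},
])

```text
clock: 7.5
eef_pos: [579.3, -265.3, 290.1]
tcp_rot: [-3.141, 0.0, -3.026]
contact_force: [0.0, -0.0, -1.4]
opening: 0.225
```

```bash
python3 -c "
from h import *
plan([608.5,-262.2,290],np.pi+.115)
grab('scene','scene6');crop('scene6',250,205,330,285,9)"
```

```text
clock 7.50 pos [ 579.28 -265.26  290.1 ] rot [-3.1415e+00  2.0000e-04 -3.0262e+00] F [ 0.02 -0.04 -1.37] q [-0.43  0.49  1.7   0.    0.95 -2.12]
T [-2.938 -0.033  0.011] R [-0.0001  0.0002  0.0004]
```

View pics/scene6_c250_205.png

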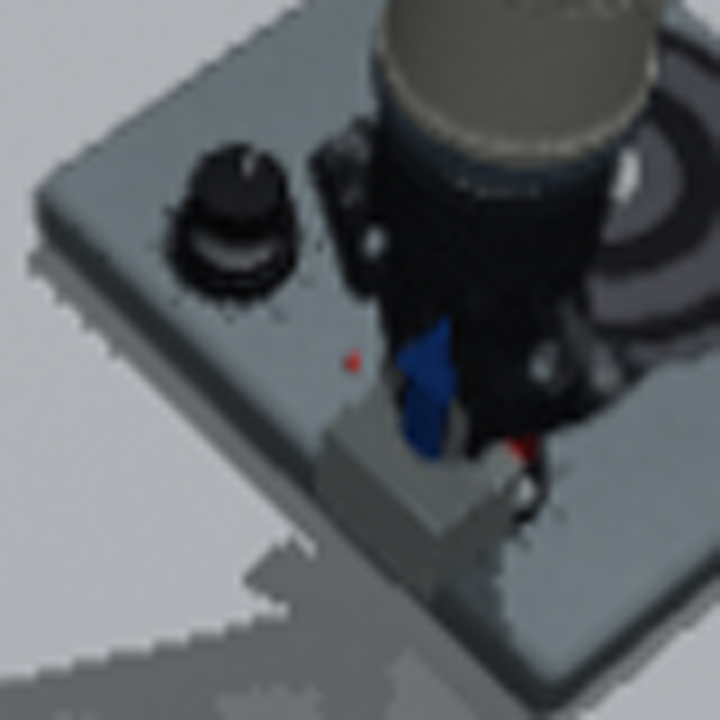

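No contact force, and the mouth is already round the neck at (308,259). I'll go the rest of the way.

step_arm([
  {"translation":[-0.4,0,0],"rot":[0,0,0]},
  {"translation":[-0.8,0,0],"rot":[0,0,0]},
  {"translation":[-1.2,0,0],"rot":[0,0,0]},
  {"translation":[-1.6,0,0],"rot":[0,0,0]},
  {"translation":[-2,0,0],"rot":[0,0,0]},
  {"translation":[-2.4,0,0],"rot":[0,0,0]},
  {"translation":[-2.7,0,0],"rot":[0,0,0]},
  {"translation":[-2.9,0,0],"rot":[0,0,0]},
])

```text
clock: 8.55
eef_pos: [608.0, -261.9, 290.1]
tcp_rot: [3.142, -0.0, -3.026]
contact_force: [-0.3, -0.6, -1.9]
opening: 0.226
```

step_arm([
  {"translation":[0,0,0],"rot":[0,0,0]},
  {"translation":[0,0,0],"rot":[0,0,0]},
])

```text
clock: 8.8
eef_pos: [607.7, -262.0, 290.1]
tcp_rot: [3.142, -0.0, -3.026]
contact_force: [-0.8, -0.3, -1.2]
opening: 0.225
```

```bash
python3 -c "
from h import *
plan([608.5,-262.2,290],np.pi+.115)
grab('scene','scene7');grab('top','top7');crop('scene7',250,205,330,285,9);crop('top7',262,115,362,205,7)"
```

```text
clock 8.80 pos [ 607.68 -261.97  290.07] rot [ 3.1416e+00 -1.0000e-04 -3.0264e+00] F [-0.79 -0.26 -1.22] q [-0.41  0.53  1.64 -0.    0.98 -2.1 ]
T [-0.078 -0.032  0.007] R [ 0.     -0.0001  0.0002]
```

View pics/scene7_c250_205.png

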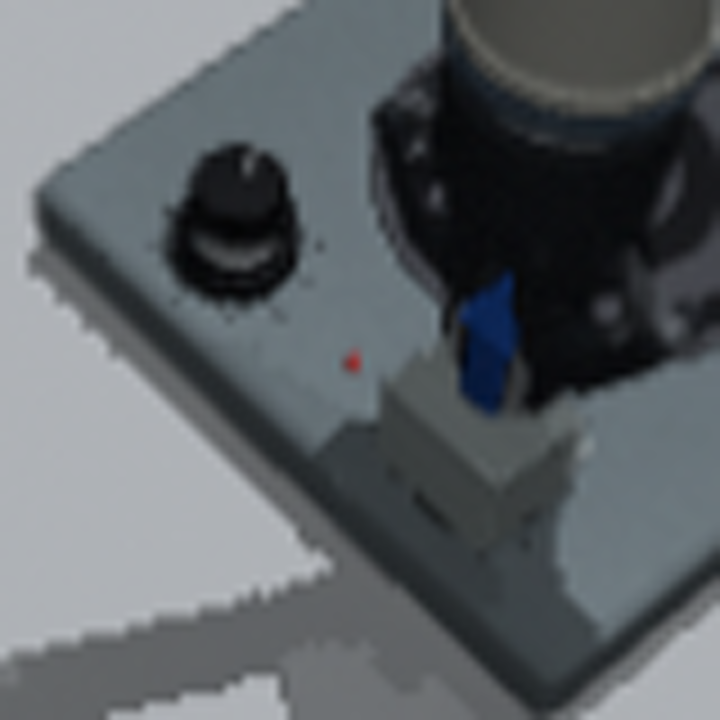

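View pics/top7_c262_115.png

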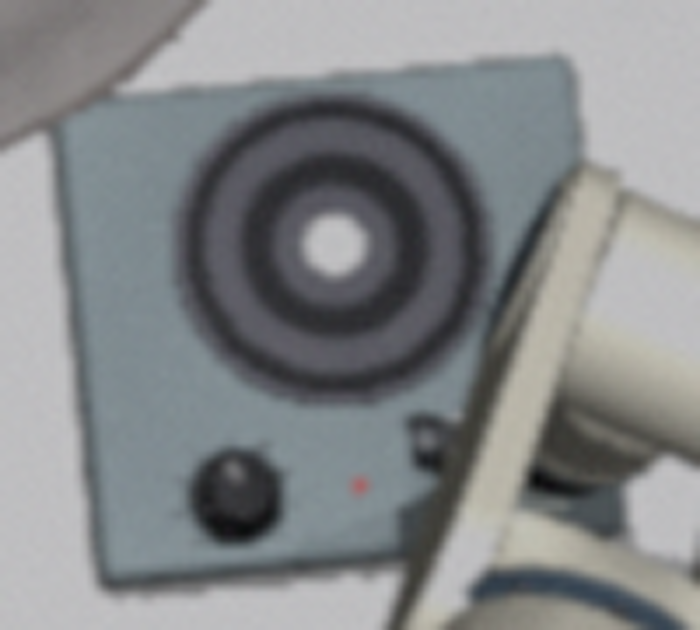

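No contact force, and the knob is fully inside the stirrup with the back wall over the collar. I'll lift straight up slowly.

step_arm([
  {"translation":[0,0,-0.2],"rot":[0,0,0]},
  {"translation":[0,0,-0.4],"rot":[0,0,0]},
  {"translation":[0,0,-0.6],"rot":[0,0,0]},
  {"translation":[0,0,-0.75],"rot":[0,0,0]},
  {"translation":[0,0,-0.9],"rot":[0,0,0]},
  {"translation":[0,0,-0.9],"rot":[0,0,0]},
])

```text
clock: 9.65
eef_pos: [607.6, -261.9, 298.8]
tcp_rot: [3.141, -0.001, -3.026]
contact_force: [-0.2, -0.1, -3.9]
opening: 0.227
```

step_arm([
  {"translation":[0,0,-0.1],"rot":[0,0,0]},
  {"translation":[0,0,-0.2],"rot":[0,0,0]},
  {"translation":[0,0,-0.3],"rot":[0,0,0]},
  {"translation":[0,0,-0.4],"rot":[0,0,0]},
  {"translation":[0,0,-0.6],"rot":[0,0,0]},
  {"translation":[0,0,-0.8],"rot":[0,0,0]},
  {"translation":[0,0,-1],"rot":[0,0,0]},
  {"translation":[0,0,-1.2],"rot":[0,0,0]},
])

```text
clock: 10.65
eef_pos: [607.8, -262.0, 311.4]
tcp_rot: [-3.141, 0.0, -3.026]
contact_force: [-0.1, -0.2, -1.8]
opening: 0.225
```

```bash
python3 -c "
from h import *
plan([608.5,-262.2,340],np.pi+.115)
grab('scene','scene8');crop('scene8',250,185,330,265,9)"
```

```text
clock 10.65 pos [ 607.83 -261.95  311.44] rot [-3.1414e+00  3.0000e-04 -3.0264e+00] F [-0.13 -0.18 -1.77] q [-0.41  0.5   1.63 -0.    1.01 -2.1 ]
T [-0.064 -0.033 -2.856] R [-0.0002  0.0003  0.0002]
```

View pics/scene8_c250_185.png

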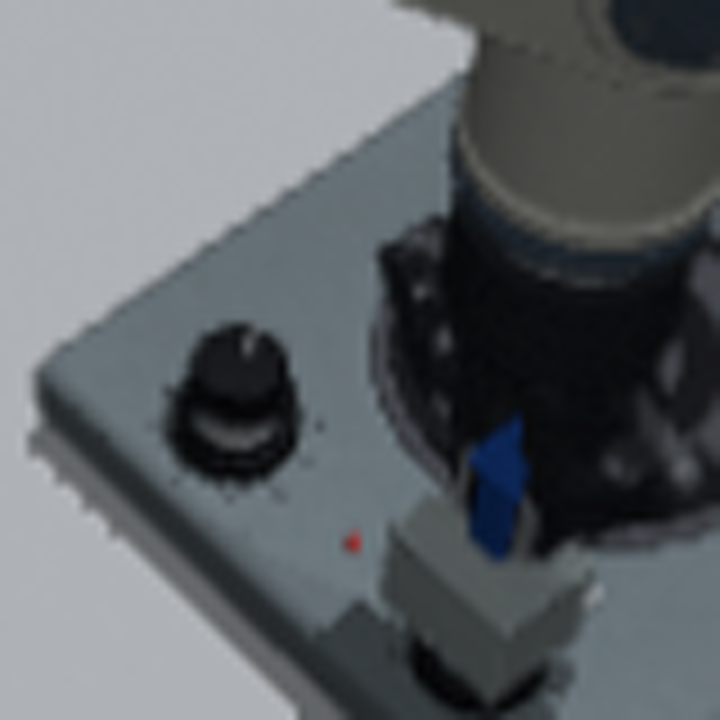

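The force went from a -1.3 N baseline to -3.9 N and settled at -1.8 N, so the knob's weight is hanging. I'll lift higher.

step_arm([
  {"translation":[0,0,-0.6],"rot":[0,0,0]},
  {"translation":[0,0,-1.4],"rot":[0,0,0]},
  {"translation":[0,0,-2.2],"rot":[0,0,0]},
  {"translation":[0,0,-3],"rot":[0,0,0]},
  {"translation":[0,0,-3.8],"rot":[0,0,0]},
  {"translation":[0,0,-4.4],"rot":[0,0,0]},
  {"translation":[0,0,-4.4],"rot":[0,0,0]},
])

```text
clock: 11.58
eef_pos: [607.9, -262.0, 355.7]
tcp_rot: [-3.141, 0.001, -3.026]
contact_force: [0.3, 0.0, -2.1]
opening: 0.229
```

```bash
python3 -c "
from h import *
plan([450,-170,355],np.pi+.115)
grab('scene','scene9');crop('scene9',250,185,330,265,9)"
```

```text
clock 11.57 pos [ 607.93 -262.02  355.7 ] rot [-3.1411e+00  9.0000e-04 -3.0264e+00] F [ 0.3   0.04 -2.09] q [-0.41  0.46  1.59  0.    1.09 -2.1 ]
T [14.631 10.956  0.052] R [-0.0005  0.0009  0.0002]
```

View pics/scene9_c250_185.png

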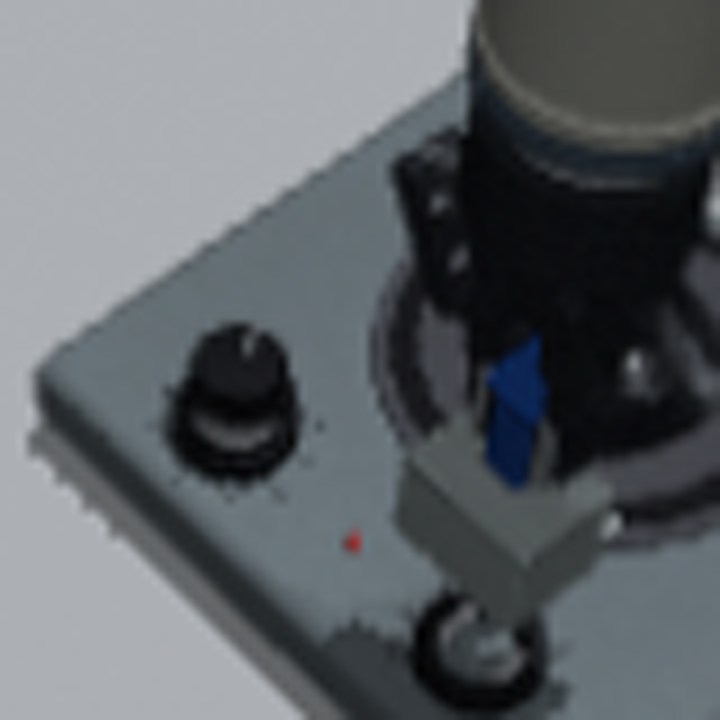

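The collar is empty and the foot hangs below the puller at (304,255). I'll carry the knob to bare worktop around (500,60), backing off first.

step_arm([
  {"translation":[2,0,0],"rot":[0,0,0]},
  {"translation":[5,0,0],"rot":[0,0,0]},
  {"translation":[8,0,0],"rot":[0,0,0]},
  {"translation":[11,1,0],"rot":[0,0,0]},
  {"translation":[13,4,0],"rot":[0,0,0]},
  {"translation":[13,8,0],"rot":[0,0,0]},
  {"translation":[13,12,0],"rot":[0,0,0]},
  {"translation":[13,16,0],"rot":[0,0,0]},
])

```text
clock: 12.62
eef_pos: [459.8, -116.8, 355.0]
tcp_rot: [3.142, -0.0, -3.027]
contact_force: [-0.0, 0.4, -1.2]
opening: 0.224
```

```bash
python3 -c "
from h import *
plan([498.5,60,270],np.pi+.115)"
```

```text
clock 12.62 pos [ 459.83 -116.84  354.96] rot [ 3.1415 -0.     -3.0268] F [-0.02  0.35 -1.19] q [-0.25  0.18  2.    0.    0.97 -1.94]
T [-5.867 17.124  8.497] R [ 0.0001 -0.     -0.0002]
```

step_arm([
  {"translation":[-1,4,0],"rot":[0,0,0]},
  {"translation":[-2.5,8,1],"rot":[0,0,0]},
  {"translation":[-4,12,3],"rot":[0,0,0]},
  {"translation":[-5,15,5],"rot":[0,0,0]},
  {"translation":[-5.8,16.8,7],"rot":[0,0,0]},
  {"translation":[-5.8,16.8,8.5],"rot":[0,0,0]},
  {"translation":[-5.8,16.8,8.5],"rot":[0,0,0]},
  {"translation":[-5.8,16.8,8.5],"rot":[0,0,0]},
])

```text
clock: 13.62
eef_pos: [498.6, 54.9, 270.5]
tcp_rot: [-3.141, 0.0, -3.027]
contact_force: [1.1, -0.4, -2.1]
opening: 0.227
```

```bash
python3 -c "
from h import *
plan([498.5,60,245],np.pi+.115)
grab('scene','scene10');crop('scene10',190,150,290,240,7)"
```

```text
clock 13.62 pos [498.61  54.91 270.5 ] rot [-3.1415e+00  3.0000e-04 -3.0272e+00] F [ 1.11 -0.45 -2.13] q [ 0.11  0.34  2.01 -0.    0.79 -1.58]
T [-0.047  0.508  2.55 ] R [-0.0001  0.0003 -0.0006]
```

View pics/scene10_c190_150.png

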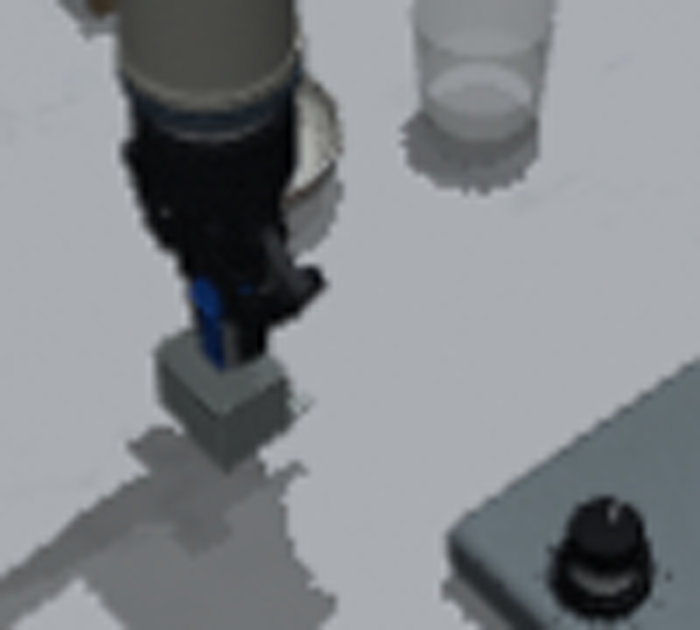

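The worktop under the puller is bare. I'll lower the knob gently onto its foot.

step_arm([
  {"translation":[0,0,0.4],"rot":[0,0,0]},
  {"translation":[0,0,0.8],"rot":[0,0,0]},
  {"translation":[0,0,1.2],"rot":[0,0,0]},
  {"translation":[0,0,1.5],"rot":[0,0,0]},
  {"translation":[0,0,1.8],"rot":[0,0,0]},
  {"translation":[0,0,2.1],"rot":[0,0,0]},
  {"translation":[0,0,2.4],"rot":[0,0,0]},
  {"translation":[0,0,2.5],"rot":[0,0,0]},
])

```text
clock: 14.68
eef_pos: [498.5, 55.6, 244.9]
tcp_rot: [3.142, -0.0, -3.026]
contact_force: [-0.9, 0.6, -0.5]
opening: 0.224
```

step_arm([
  {"translation":[0,0,0],"rot":[0,0,0]},
  {"translation":[0,0,0],"rot":[0,0,0]},
])

```text
clock: 14.92
eef_pos: [498.6, 55.6, 245.2]
tcp_rot: [-3.142, 0.0, -3.026]
contact_force: [-0.9, 0.9, -0.7]
opening: 0.224
```

```bash
python3 -c "
from h import *
plan([498.5,55,245],np.pi+.115)
grab('scene','scene11');crop('scene11',190,150,290,240,7)"
```

```text
clock 14.93 pos [498.61  55.59 245.18] rot [-3.1416e+00  2.0000e-04 -3.0264e+00] F [-0.86  0.93 -0.74] q [ 0.11  0.39  2.02 -0.    0.73 -1.58]
T [ 0.018 -0.057  0.018] R [-0.      0.0002  0.0002]
```

View pics/scene11_c190_150.png

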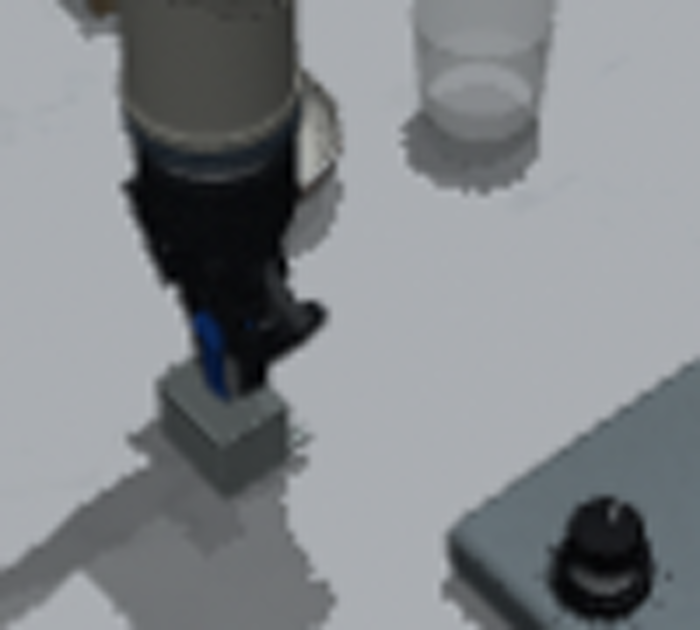

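The puller has lost the knob's weight, so the knob stands. I'll draw the puller back slowly.

step_arm([
  {"translation":[0.4,0,0],"rot":[0,0,0]},
  {"translation":[0.9,0,0],"rot":[0,0,0]},
  {"translation":[1.4,0,0],"rot":[0,0,0]},
  {"translation":[2,0,0],"rot":[0,0,0]},
  {"translation":[2.6,0,0],"rot":[0,0,0]},
  {"translation":[3.2,0,0],"rot":[0,0,0]},
  {"translation":[3.8,0,0],"rot":[0,0,0]},
  {"translation":[4.4,0,0],"rot":[0,0,0]},
])

```text
clock: 15.98
eef_pos: [454.4, 50.5, 245.1]
tcp_rot: [-3.142, -0.0, -3.026]
contact_force: [-0.2, 0.6, -1.5]
opening: 0.231
```

```bash
python3 -c "
from h import *
plan([498.5,55,245],np.pi+.115)
grab('scene','scene12');crop('scene12',170,150,290,250,6)"
```

```text
clock 15.97 pos [454.44  50.48 245.09] rot [-3.1416 -0.     -3.0264] F [-0.22  0.58 -1.53] q [ 0.11  0.33  2.11 -0.    0.7  -1.58]
T [-4.429 -0.058  0.009] R [-0.     -0.      0.0002]
```

View pics/scene12_c170_150.png

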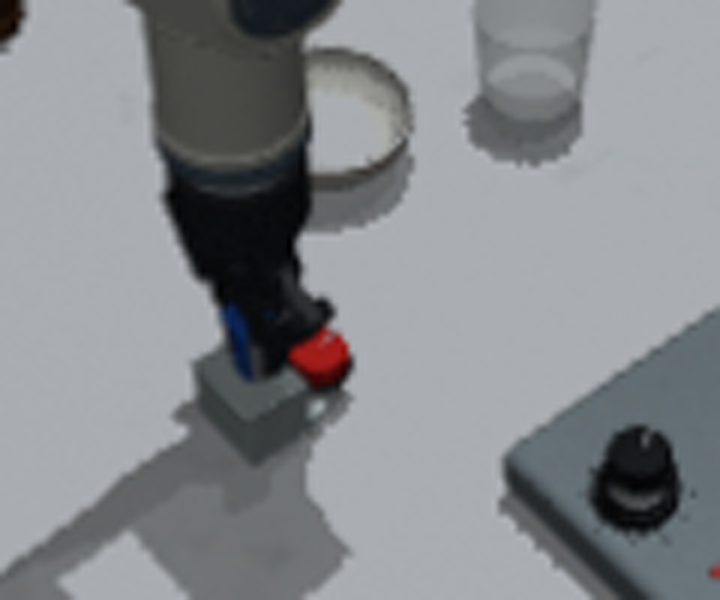

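The knob stands upright at (224,210) and the puller is almost out. I'll keep drawing back.

step_arm([
  {"translation":[1,0,0],"rot":[0,0,0]},
  {"translation":[2.5,0,0],"rot":[0,0,0]},
  {"translation":[4,0,0],"rot":[0,0,0]},
  {"translation":[5.5,0,0],"rot":[0,0,0]},
  {"translation":[7,0,0],"rot":[0,0,0]},
  {"translation":[7,0,0.7],"rot":[0,0,0]},
  {"translation":[7,0,1.2],"rot":[0,0,0]},
  {"translation":[7,0,1.5],"rot":[0,0,0]},
])

```text
clock: 17.02
eef_pos: [385.8, 42.5, 229.6]
tcp_rot: [3.142, -0.0, -3.026]
contact_force: [0.5, -0.3, -2.3]
opening: 0.226
```

step_arm([
  {"translation":[0,0,0.1],"rot":[0,0,0]},
  {"translation":[0,0,0.2],"rot":[0,0,0]},
  {"translation":[0,0,0.2],"rot":[0,0,0]},
])

```text
clock: 17.4
eef_pos: [385.4, 42.5, 228.1]
tcp_rot: [-3.142, 0.0, -3.026]
contact_force: [-0.7, 0.3, -1.2]
opening: 0.227
```

```bash
python3 -c "
from h import *
plan([384,43,228],np.pi+.115)
grab('scene','scene13');crop('scene13',150,150,270,250,6)"
```

```text
clock 17.40 pos [385.42  42.49 228.08] rot [-3.1416e+00  1.0000e-04 -3.0264e+00] F [-0.69  0.28 -1.18] q [ 0.11  0.28  2.26 -0.    0.6  -1.58]
T [0.136 0.067 0.008] R [-0.      0.0001  0.0002]
```

View pics/scene13_c150_150.png

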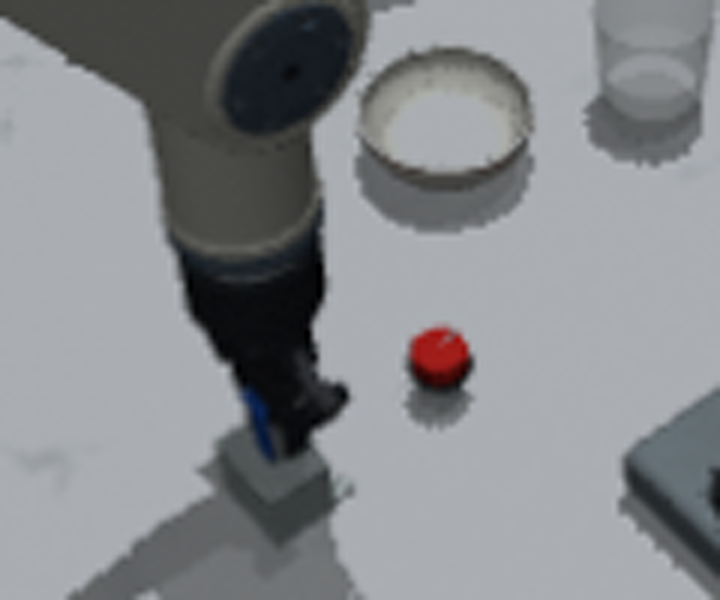

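The knob stands clear at (223,209) and the puller is over the worktop, not yet loaded. I'll lower a touch more and release.

step_arm([
  {"translation":[0,0,0.05],"rot":[0,0,0]},
  {"translation":[0,0,0.1],"rot":[0,0,0]},
  {"translation":[0,0,0.1],"rot":[0,0,0]},
])

```text
clock: 17.82
eef_pos: [385.6, 42.4, 227.8]
tcp_rot: [-3.141, 0.001, -3.026]
contact_force: [-2.3, -2.8, 12.3]
opening: 0.231
```

step_arm([
  {"translation":[0,0,0],"rot":[0,0,0]},
  {"translation":[0,0,0],"rot":[0,0,0]},
  {"translation":[0,0,0],"rot":[0,0,0]},
  {"translation":[0,0,0],"rot":[0,0,0]},
  {"translation":[0,0,0],"rot":[0,0,0]},
  {"translation":[0,0,0],"rot":[0,0,0]},
], grip=0)

```text
clock: 18.58
eef_pos: [385.3, 42.5, 227.1]
tcp_rot: [3.142, -0.0, -3.026]
contact_force: [-0.3, -0.5, 0.2]
opening: 0.997
```

step_arm([
  {"translation":[0,0,-2],"rot":[0,0,0]},
  {"translation":[0,0,-5],"rot":[0,0,0]},
  {"translation":[0,0,-8],"rot":[0,0,0]},
  {"translation":[0,0,-11],"rot":[0,0,0]},
  {"translation":[0,0,-12],"rot":[0,0,0]},
  {"translation":[0,0,-12],"rot":[0,0,0]},
])

```text
clock: 19.32
eef_pos: [385.3, 42.5, 347.1]
tcp_rot: [3.142, 0.001, -3.026]
contact_force: [-0.1, 0.1, 0.0]
opening: 1.002
```

```bash
python3 -c "
from h import *
plan([498.5,55,230],np.pi+.115)
grab('scene','scene14');grab('top','top14');crop('scene14',150,150,270,250,6);crop('top14',180,160,290,250,7)"
```

```text
clock 19.32 pos [385.33  42.48 347.09] rot [ 3.1416e+00  9.0000e-04 -3.0264e+00] F [-0.06  0.11  0.01] q [ 0.11  0.05  2.17  0.    0.92 -1.58]
T [-11.375  -0.057  11.719] R [0.     0.0009 0.0002]
```

View pics/scene14_c150_150.png

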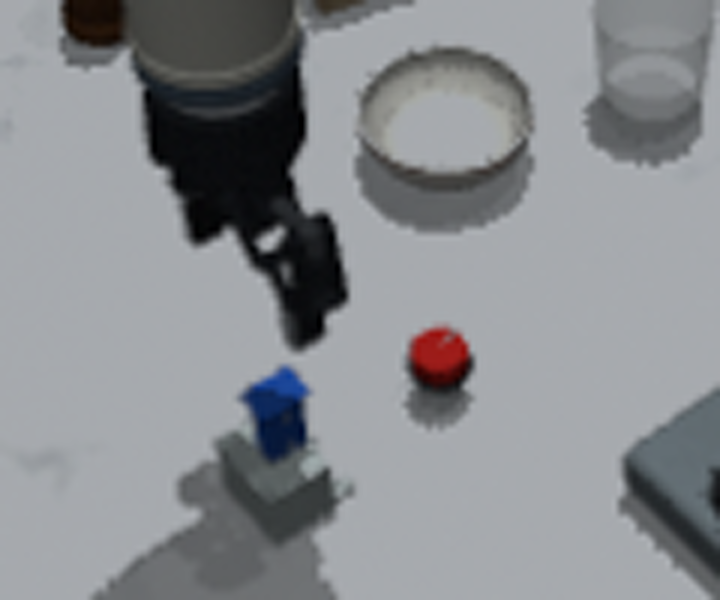

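View pics/top14_c180_160.png

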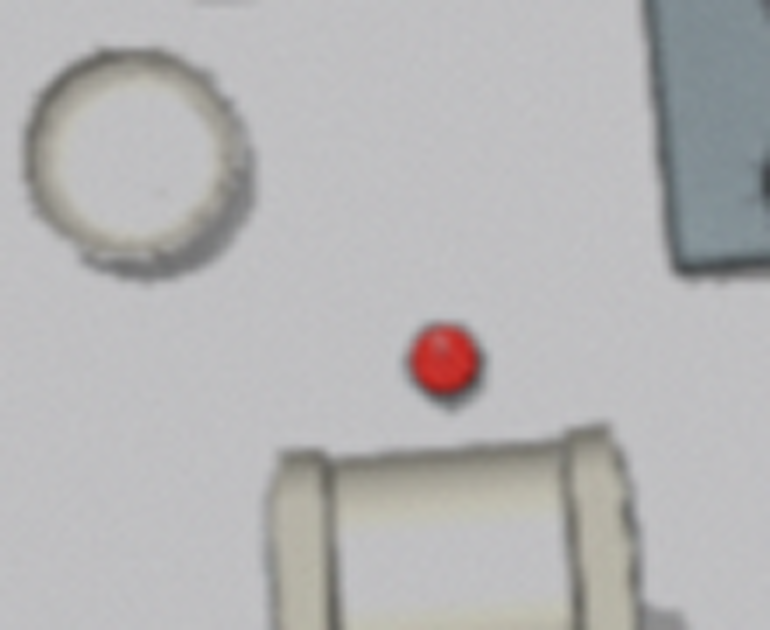

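The puller stands upright, with its cap at (196,215), and has been let go. The knob stands at (223,209) in the scene view and (243,211) in the top view. I'll measure the knob and the bowl.

Run:
```python
from h import *
np.set_printoptions(suppress=True,precision=1)
S=load('scene14');T=load('top14')
def blob(d,x0,y0,x1,y1):
    im=d['image'][y0:y1,x0:x1].astype(int); m=(im[...,0]>100)&(im[...,1]<80); v,u=np.nonzero(m); return u.min()+x0,u.max()+x0,v.min()+y0,v.max()+y0,u.mean()+x0,v.mean()+y0
bs=blob(S,200,190,250,230);bt=blob(T,225,195,260,230);print(bs,bt)
cs=lambda c,x0,y0,s:((c[0]+.5)/s-.5+x0,(c[1]+.5)/s-.5+y0)
print(tri((S,*cs((439,349),150,150,6)),(T,*cs((445,357),180,160,7))))
print('top blob at z46',atz(T,bt[4],bt[5],46),'z44',atz(T,*cs((445,357),180,160,7),46))
def ring(d,x0,y0,w,h,s,items):
    im=cv2.resize(d['image'][y0:y0+h,x0:x0+w,::-1],None,fx=s,fy=s,interpolation=cv2.INTER_CUBIC)
    for (k,r,z,c) in items:
        p=np.array([((proj(d,[k[0]+r*np.cos(a),k[1]+r*np.sin(a),z])-[x0,y0])+.5)*s-.5 for a in np.arange(0,6.3,.1)]).round().astype(int); cv2.polylines(im,[p],True,c,1)
    return im
K=(500,55.5);B=(601,219)
it=[(K,17,46,(0,255,0)),(K,20,30,(255,255,0)),(B,57.5,50,(0,0,255)),(B,27.5,9,(0,255,255))]
cv2.imwrite('pics/ov14.png',np.hstack([ring(S,195,150,60,75,6,it),ring(T,180,160,72,75,6,it)]))
```

```text
(np.int64(218), np.int64(227), np.int64(205), np.int64(211), np.float64(222.64705882352942), np.float64(208.05882352941177)) (np.int64(239), np.int64(247), np.int64(207), np.int64(216), np.float64(243.09230769230768), np.float64(211.52307692307693))
(array([499. ,  54.5,  45.1]), [np.float64(1.104566112051174), np.float64(1.1045661120511596)])
top blob at z46 [496.5  54.2  46. ] z44 [499.9  54.1  46. ]
```

View pics/ov14.png

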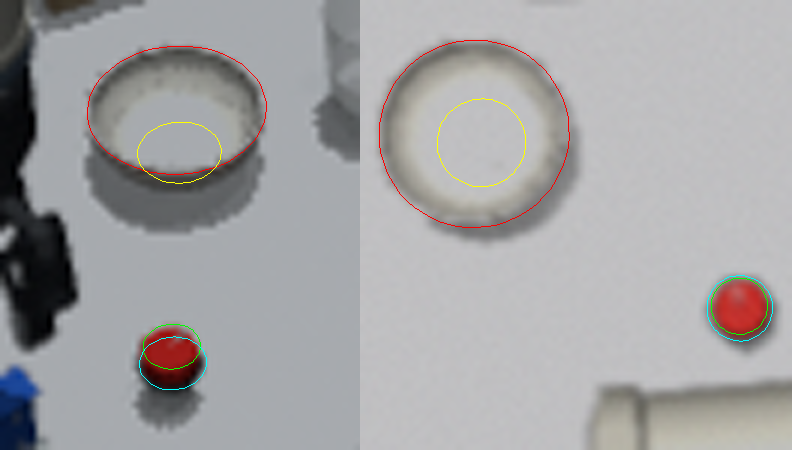

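Knob top is at (499,54.5,45), which agrees with its 46 mm height. The bowl axis is at (600,219) and its rim fits the drawn circle. I'll move over the knob and down.

```bash
python3 -c "
from h import *
plan([499,54.5,204],np.pi+.115)"
```

```text
clock 19.43 pos [384.94  42.45 346.11] rot [ 3.1416e+00 -1.4000e-03 -3.0264e+00] F [-0.5  -0.49  0.28] q [ 0.11  0.05  2.17 -0.    0.92 -1.58]
T [-11.489  -0.114  14.195] R [ 0.     -0.0014  0.0002]
```

step_arm([
  {"translation":[-4,0,0],"rot":[0,0,0]},
  {"translation":[-8,-0.1,0],"rot":[0,0,0]},
  {"translation":[-11,-0.1,0],"rot":[0,0,0]},
  {"translation":[-11.5,-0.1,3],"rot":[0,0,0]},
  {"translation":[-11.5,-0.1,7],"rot":[0,0,0]},
  {"translation":[-11.5,-0.1,10],"rot":[0,0,0]},
  {"translation":[-11.5,-0.1,10],"rot":[0,0,0]},
])

```text
clock: 20.3
eef_pos: [498.1, 54.6, 244.0]
tcp_rot: [3.142, -0.007, -3.026]
contact_force: [0.1, 0.8, -0.1]
opening: 1.001
```

```bash
python3 -c "
from h import *
plan([499,54.5,204],np.pi+.115)
grab('scene','scene15');crop('scene15',150,150,270,250,6)"
```

```text
clock 20.30 pos [498.13  54.56 244.04] rot [ 3.1415 -0.0068 -3.0263] F [ 0.12  0.75 -0.09] q [ 0.11  0.39  2.02  0.    0.74 -1.58]
T [-0.113 -0.016  4.003] R [ 0.0001 -0.0068  0.0003]
```

View pics/scene15_c150_150.png

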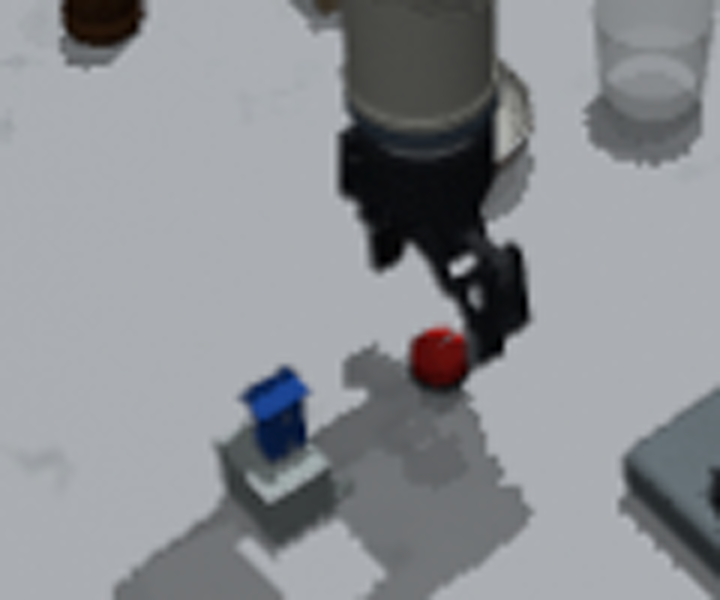

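The open jaws straddle the knob, at (223,209). I'll descend and close.

step_arm([
  {"translation":[-0.1,0,1.5],"rot":[0,0,0]},
  {"translation":[-0.1,0,3],"rot":[0,0,0]},
  {"translation":[-0.1,0,4],"rot":[0,0,0]},
  {"translation":[-0.1,0,4],"rot":[0,0,0]},
])

```text
clock: 20.85
eef_pos: [500.3, 54.8, 206.3]
tcp_rot: [-3.142, -0.002, -3.026]
contact_force: [0.0, 0.9, 0.4]
opening: 1.003
```

step_arm([
  {"translation":[0,0,0],"rot":[0,0,0]},
  {"translation":[0,0,0],"rot":[0,0,0]},
  {"translation":[0,0,0],"rot":[0,0,0]},
  {"translation":[0,0,0],"rot":[0,0,0]},
  {"translation":[0,0,0],"rot":[0,0,0]},
  {"translation":[0,0,0],"rot":[0,0,0]},
], grip=255, squeeze=40)

```text
clock: 21.6
eef_pos: [500.9, 54.9, 207.6]
tcp_rot: [-3.142, 0.001, -3.026]
contact_force: [0.2, -0.2, 6.0]
opening: 0.376
```

step_arm([
  {"translation":[0,0,-1],"rot":[0,0,0]},
  {"translation":[0,0,-2.5],"rot":[0,0,0]},
  {"translation":[0,0,-4.5],"rot":[0,0,0]},
  {"translation":[0,0,-7],"rot":[0,0,0]},
  {"translation":[0,0,-10],"rot":[0,0,0]},
  {"translation":[0,0,-10],"rot":[0,0,0]},
])

```text
clock: 22.35
eef_pos: [501.5, 54.9, 309.9]
tcp_rot: [-3.142, 0.005, -3.026]
contact_force: [-0.3, 0.1, -1.3]
opening: 0.377
```

```bash
python3 -c "
from h import *
plan([600,219,304],np.pi+.115)
grab('scene','scene16');crop('scene16',170,110,270,210,6)"
```

```text
clock 22.35 pos [501.48  54.88 309.9 ] rot [-3.1415  0.005  -3.0265] F [-0.31  0.06 -1.31] q [ 0.11  0.29  1.98 -0.    0.88 -1.58]
T [-11.669  15.172   0.648] R [-0.0001  0.005   0.0001]
```

View pics/scene16_c170_110.png

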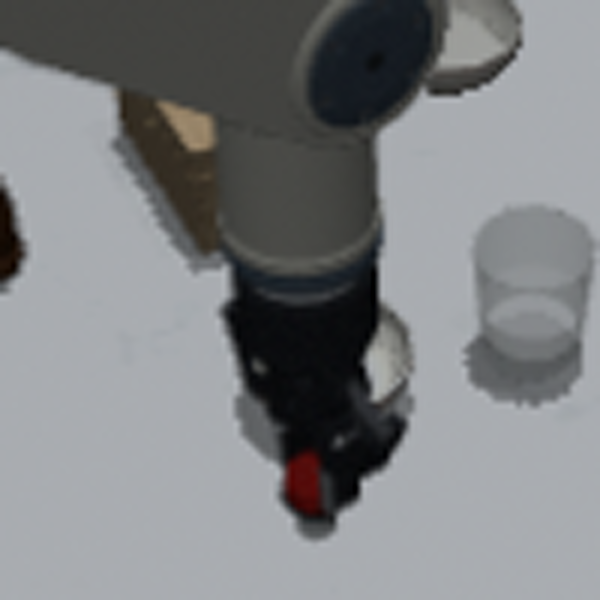

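The red knob is held, with its foot visible below at (222,197). I'll carry it over the bowl.

step_arm([
  {"translation":[-2,3,0],"rot":[0,0,0]},
  {"translation":[-5,7,0],"rot":[0,0,0]},
  {"translation":[-8,11,0],"rot":[0,0,0]},
  {"translation":[-10.5,14,0],"rot":[0,0,0]},
  {"translation":[-11.7,15.2,0.5],"rot":[0,0.005,0]},
  {"translation":[-11.7,15.2,2],"rot":[0,0.005,0]},
  {"translation":[-11.7,15.2,3],"rot":[0,0.005,0]},
  {"translation":[-11.7,15.2,3],"rot":[0,0.005,0]},
])

```text
clock: 23.4
eef_pos: [598.4, 218.0, 275.5]
tcp_rot: [-3.141, -0.008, -3.027]
contact_force: [-0.0, 1.3, -0.5]
opening: 0.374
```

```bash
python3 -c "
from h import *
plan([601,219,218.5],np.pi+.115)
grab('scene','scene17');grab('top','top17');crop('scene17',170,110,270,210,6);crop('top17',150,130,260,250,5)"
```

```text
clock 23.40 pos [598.37 217.98 275.51] rot [-3.1407 -0.0082 -3.0273] F [-0.02  1.35 -0.51] q [ 0.35  0.51  1.7   0.    0.93 -1.34]
T [-0.32   0.077  5.698] R [-0.0009 -0.0082 -0.0007]
```

View pics/scene17_c170_110.png

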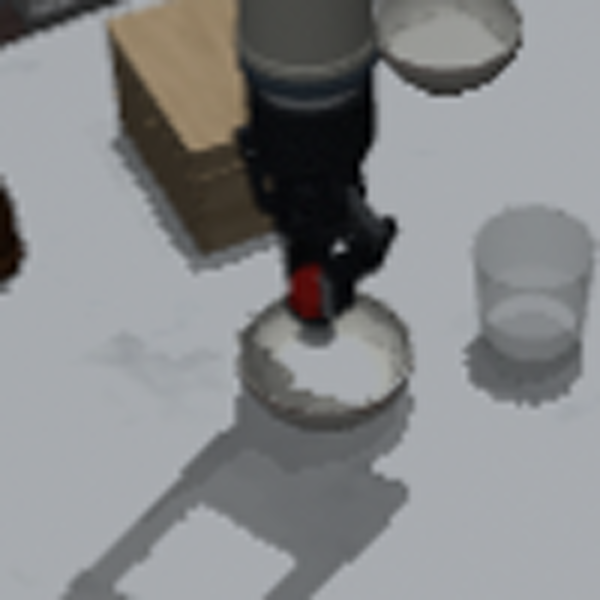

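View pics/top17_c150_130.png

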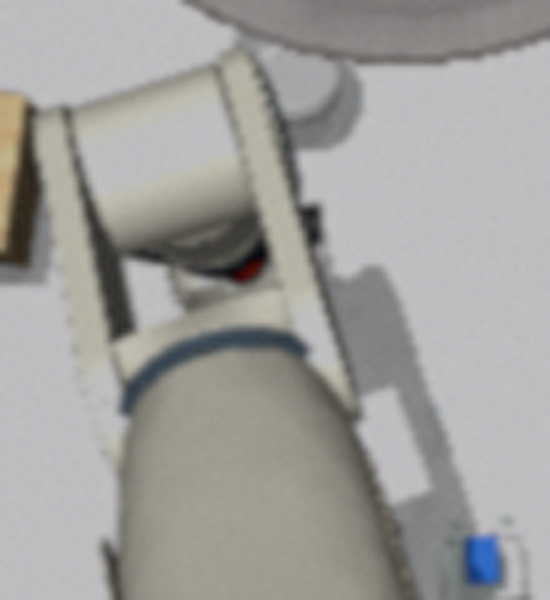

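The knob hangs above the bowl, with its foot at (223,165) against the bowl centre near (224,170). I'll lower it.

step_arm([
  {"translation":[-0.2,0.1,1.2],"rot":[0,0,0]},
  {"translation":[-0.2,0.1,2.4],"rot":[0,0,0]},
  {"translation":[-0.2,0.1,3.6],"rot":[0,0,0]},
  {"translation":[-0.2,0.1,4.6],"rot":[0,0,0]},
  {"translation":[-0.2,0.1,5.2],"rot":[0,0,0]},
  {"translation":[-0.2,0.1,5.5],"rot":[0,0,0]},
  {"translation":[-0.2,0.1,5.5],"rot":[0,0,0]},
])

```text
clock: 24.38
eef_pos: [601.0, 220.5, 222.0]
tcp_rot: [-3.142, -0.005, -3.026]
contact_force: [-0.4, -0.2, -0.4]
opening: 0.374
```

```bash
python3 -c "
from h import *
plan([601,219,218.5],np.pi+.115)
grab('scene','scene18');crop('scene18',170,110,270,210,6)"
```

```text
clock 24.38 pos [601.05 220.48 222.04] rot [-3.1416 -0.005  -3.0263] F [-0.45 -0.22 -0.44] q [ 0.35  0.59  1.72  0.    0.84 -1.34]
T [ 0.02  -0.147  0.354] R [-0.     -0.005   0.0003]
```

View pics/scene18_c170_110.png

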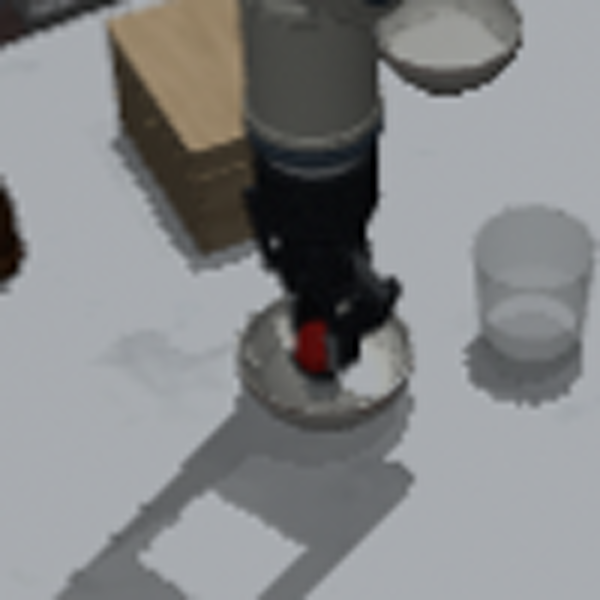

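step_arm([
  {"translation":[0,-0.1,0.15],"rot":[0,0,0]},
  {"translation":[0,-0.1,0.3],"rot":[0,0,0]},
  {"translation":[0,-0.1,0.3],"rot":[0,0,0]},
  {"translation":[0,-0.1,0.3],"rot":[0,0,0]},
])

```text
clock: 24.92
eef_pos: [601.1, 219.5, 219.1]
tcp_rot: [3.142, -0.005, -3.026]
contact_force: [-0.1, -0.1, -1.8]
opening: 0.376
```

step_arm([
  {"translation":[0,0,0],"rot":[0,0,0]},
  {"translation":[0,0,0],"rot":[0,0,0]},
  {"translation":[0,0,0],"rot":[0,0,0]},
  {"translation":[0,0,0],"rot":[0,0,0]},
], grip=90)

```text
clock: 25.42
eef_pos: [601.1, 219.5, 219.1]
tcp_rot: [-3.142, -0.005, -3.026]
contact_force: [0.2, -0.1, 0.7]
opening: 0.65
```

```bash
python3 -c "
from h import *
plan([601,219,218.5],np.pi+.115)
print(readout.sense()['opening'])
grab('scene','scene19');crop('scene19',170,110,270,210,6)"
```

```text
clock 25.43 pos [601.13 219.45 219.11] rot [-3.1416 -0.0049 -3.0264] F [ 0.17 -0.09  0.75] q [ 0.35  0.59  1.72  0.    0.83 -1.34]
T [ 0.018 -0.044  0.061] R [-0.     -0.0049  0.0002]
0.6497651515385516
```

View pics/scene19_c170_110.png

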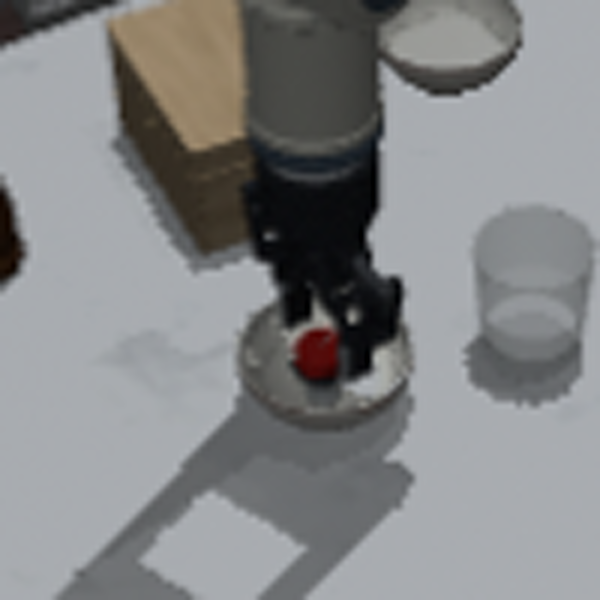

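The knob is released and stands in the bowl at (223,169). I'll retreat straight up.

step_arm([
  {"translation":[0,0,-1.5],"rot":[0,0,0]},
  {"translation":[0,0,-4],"rot":[0,0,0]},
  {"translation":[0,0,-8],"rot":[0,0,0]},
  {"translation":[0,0,-12],"rot":[0,0,0]},
  {"translation":[4,0,-14],"rot":[0,0,0]},
  {"translation":[8,0,-14],"rot":[0,0,0]},
  {"translation":[12,0,-14],"rot":[0,0,0]},
  {"translation":[12,0,-14],"rot":[0,0,0]},
])

```text
clock: 26.48
eef_pos: [480.3, 205.4, 360.7]
tcp_rot: [-3.142, -0.005, -3.026]
contact_force: [0.9, -0.2, 0.0]
opening: 0.649
```

step_arm([
  {"translation":[0,0,0],"rot":[0,0,0]},
  {"translation":[0,0,0],"rot":[0,0,0]},
  {"translation":[0,0,0],"rot":[0,0,0]},
  {"translation":[0,0,0],"rot":[0,0,0]},
])

```text
clock: 26.98
eef_pos: [483.0, 205.8, 359.4]
tcp_rot: [-3.141, -0.005, -3.027]
contact_force: [1.0, 1.2, 0.7]
opening: 0.648
```

Run:
```python
from h import *
np.set_printoptions(suppress=True,precision=1)
S=grab('scene','scene20');T=grab('top','top20');crop('scene20',150,110,290,230,5);crop('top20',150,130,330,250,4)
print(readout.sense()['contact_force'],readout.sense()['clock'])
```

```text
[-0.  -0.5 -0.8] 27.075
```

View pics/scene20_c150_110.png

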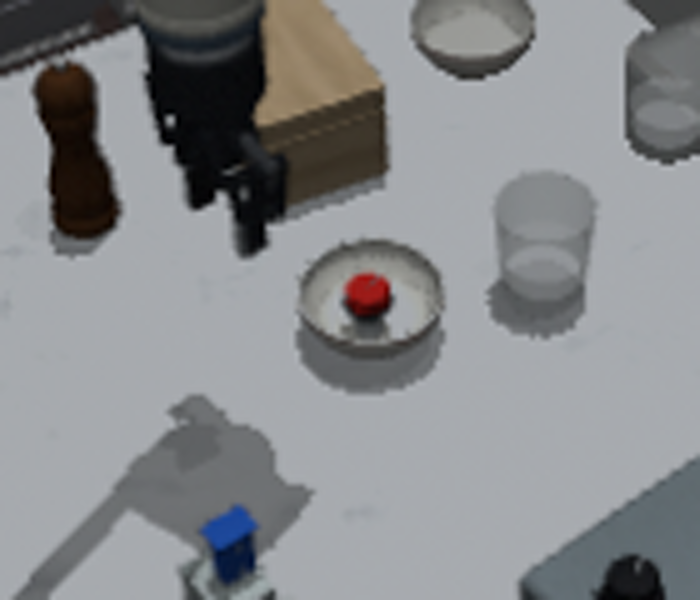

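View pics/top20_c150_130.png

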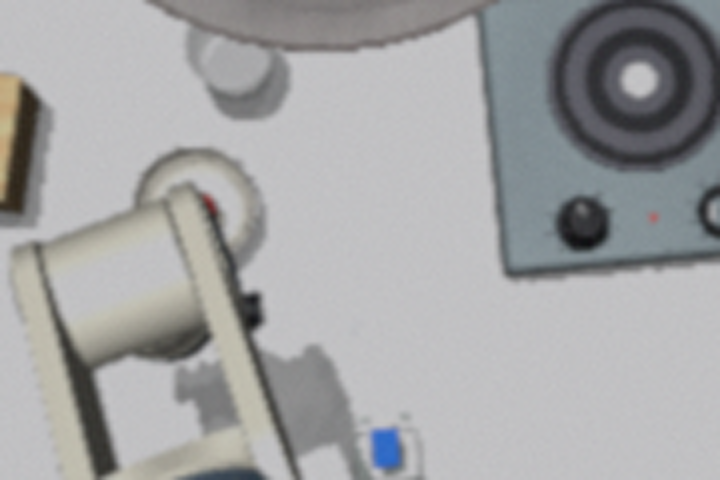

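The knob stands upright in the middle of the bowl at (223,169). The bowl is level, the puller is upright at (196,217), the black knob is on and the bystanders haven't moved. Handing in.

```bash
python3 -c "
from rig import ticket
print(ticket.sign_off())"
```

```text
the job is handed in; nothing more can be done
None
```

The red knob is in the small white bowl nearest the puller's place and the job is handed in, at about 27 s of the 66 s allowed. No verdict came back, so what follows rests on my own checks.

**What I did:**
- Gripped the puller by its handle and slid it level under the red knob's flange.
- Lifted straight up until the knob popped off, with a downward force on the wrist of about 4 N in the readings I took.
- Stood the knob on the bare worktop near (499, 54), drew the puller out and set it down upright about 115 mm in front of it.
- Picked the knob up by its red grip, stood it in the bowl and backed the arm away.

**Last checks, from the final pictures:**
- **Red knob:** it stands upright near the middle of the bowl.
- **Bowl and puller:** the bowl looks level and unmoved. The puller stands upright where I set it down.
- **Black knob:** it is still on the hotplate.
- **Bystanders:** the tumbler and pepper mill are where they were. The salt shaker and mug were outside the last crops, and the arm never went near them.
- **Contact:** force on the tool is about zero and the arm is clear of everything.

**Disagreements:** the two camera views differed by about 1 to 2 mm, within the stated calibration. Some measured heights were also off the text, such as the bowl rim at 42.5 mm against 50 mm. Neither affected a fit, and I saw no failed check.

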